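# Clear the soldering stack

## Robot

A 6-joint arm with a two-finger parallel gripper is mounted at the origin on the work surface. World frame = base frame: x ahead of the robot, y to its left, z up, the work surface at z = 0. Lengths are in m, angles in rad, forces in N, time in s.
With the tool pointing down it reaches from about 0.35 to 0.85 m from the base axis. Payload 8.1 kg.
Tool frame: the origin (TCP) lies at the very end of the fingers, on their centre line; the grasp point (between the pads) lies 19 mm behind it; z points along the fingers, x is the direction in which the jaws open and shut, and the axes are right-handed (so a half turn about z gives the same grasp; the last joint's range is limited). The gripper opens to 93 mm and grips with 3 to 60 N. Pads are 15 mm wide; open, the fingers measure 128 mm over their backs; the gripper's body (75 mm by 188 mm) begins 65 mm behind the grasp point.
Start: joints at [-1.268, 0.13, 1.488, -0, 1.523, -0.085], TCP at [0.227, -0.555, 0.219] pointing down, gripper open.
Joint ranges: [-2.96, 2.96], [-0.89, 2.26], [0.02, 2.5], [-1.34, 4.48], [0, 2.73], [-2.66, 2.66]. Speed limits (rad/s): [2.39, 2.39, 2.79, 3.14, 3.14, 3.14].

## Interface

Orientations are given as a rotation vector (axis times angle).
In Python, from plant import robot gives the robot as it stands. The module is installed in compiled form; this text tells all that it offers.
- The arm moves only by the tool jog_arm, never from a script. Its argument "commands" is one flat list of numbers, 5 for each row, row after row: the gripper's target within -1 to 1 (shut at 1, half-way at 0, fully open at -1), then the shift along the tool's x, y, z in m, then the turn about the tool's z in degrees. A call has 1 to 20 rows; each row shifts and turns the commanded pose from where the row before left it, along the tool's axes as they then stand; what a row does not reach is not made up. A row lasts 1/12 s, in which the tool goes at most 41.7 mm and 7.16 degrees, less where a joint would pass 70% of its speed; a pose out of reach is approached as far as the arm can. A call is refused whole if a number of a shift passes 0.0417 or a number of a turn 7.16, either way. A call with a gripper value outside its range is refused whole. The fingers move at their own pace and stop on an object; "grip_force" is the grip in N (left out, the last holds). Time passes only in rows, so rows that do not move let the fingers close. It gives the time, the measured TCP pose, the force and the opening at its end, in the units of the state.
- robot.read_state(): the state, without advancing time (a new reading comes with each control period).
- robot.read_camera(name): name is "scene" or "top" or "wrist"; returns a dict with "img" (384x512x3 uint8, blue, green, red), "vfov" (degrees; the focal length in pixels is half the picture's height over the tangent of half this angle, whatever the lens; pixels are square), "cx", "cy" (the principal point, pixels), "extrinsics" (4x4, takes a point from world to camera coordinates). Camera axes: x right, y down, z forward; pixel columns grow to the right and rows downward; lengths in m; the calibration is good to about 2 mm. A picture is of the moment at which its call begins. There is no depth.
- robot.close_job(): hands the job in, once; it reports no verdict.
Trained networks look in a picture, given as the dict that the camera call returned (one of the last four; its "shot" number tells which), for a name from the list of things; names that differ only in an ending like _2 or _b are one class to them, and where a whole thing is asked for, a point or a joint stands for the part that bears it (a point fixed in the world has none). Each returns a list of dicts, best first, with "score" (0 to 1); they miss things now and then, are a little off and sometimes report something else, mostly with a low value. They report only what shows in the picture. A call takes as long as a camera call. They do not tell look-alikes from the thing itself.
- robot.recognise(thing, picture): "box" ([centre column, centre row, width, height] as shares, 0 to 1, of the picture: columns of its width, rows of its height, round what is visible of it).
- robot.pinpoint(thing, picture): "position" ([row, column] as shares, 0 to 1, of the picture: columns of its width, rows of its height: a listed point, or the origin of a listed thing).
The state is a dict: "t": time; "q": joint angles; "dq": joint speeds; "joint_torque": joint torques, N m; "tool_pos": TCP position; "orientation": TCP orientation; "force": force on the tool from outside, world axes, zero at the start; "wrist_torque": the same for the moment, N m; "opening": finger opening in m.
Only numpy, scipy, OpenCV 4.12 (cv2) and the standard library are available. Lean on these libraries where they do the work, as an engineer would, in place of code of your own. Each camera call takes 0.05 s, during which the arm holds its last target.

## Task

Take the stack on the soldering bench apart: set the red-lidded flux tin in the red dish, the blue solder reel in the blue dish, and the orange solder reel on the dark round pad inside the box with the sliding orange lid, then slide that lid fully shut again. Lay the grey parts case that was under them on the dark mat of the aluminium tray, lined up with the tray. Keep the tin, reels and case upright all the time.

Things in the scene. Friction and masses are not known exactly. Their poses are not given: they have to be found in the camera images.
- tin_c (a point): Flux tin: upright cylinder 38 mm in diameter, 32 mm high, red lid with a white spot over a steel body, about 60 g. The point is its centre, 16 mm above its underside; z is up. It starts on top of one of the two reels (either one), covering the middle of that reel.
- blue_reel_c (a point): Solder reel with blue flanges and silver winding: behaves as a plain solid upright cylinder 54 mm in diameter and 42 mm high, about 300 g. The point is its centre, 21 mm above its underside; z is up. It starts standing on the parts case, beside the orange reel, about 10 mm free between them.
- orange_reel_c (a point): Solder reel with orange flanges, otherwise the same as the blue one (54 mm in diameter, 42 mm high, about 300 g). The point is its centre, 21 mm above its underside; z is up. It starts standing on the parts case.
- case_c (a point): Grey closed flat parts case, 140 mm long (its x), 66 mm wide (its y), 36 mm high, about 350 g, lying on the table under the two reels, which stand in a row along its length 32 mm either side of its middle. The point is its centre, 18 mm above its underside. It may lie either way round in its tray.
- tin_dish: Red round shallow dish, fixed to the table, 68 mm outside and 60 mm inside diameter. Origin at the centre of its underside; inner floor 6 mm and rim 10 mm above the table. Place of the flux tin.
- reel_dish: Blue round shallow dish, fixed to the table, 86 mm outside and 78 mm inside diameter. Origin at the centre of its underside; inner floor 6 mm and rim 10 mm above the table. Place of the blue reel.
- reel_box: Grey box fixed to the table; its orange lid slides along the box's +x. Origin: centre of its underside, below the middle of the dark round pad (64 mm wide) on its inner floor, 6 mm above the table. Inside 88 mm (x) by 134 mm (y: room for fingers closing along y); walls 6 mm thick, tops at 54 mm (y sides) and 50 mm (x ends). Two rails, tops at 54 mm, run on to x = 142 mm for the open lid.
- case_tray: Aluminium tray fixed to the table, 166 mm long (its x), 90 mm wide (its y), with a dark mat of 142 by 68 mm in its middle. Origin at the centre of its underside; upper face 4 mm above the table. Lips 10 mm high and 4 mm thick at its two x ends only (158 mm free between them), none along the sides. The parts case goes here, length along length, either way round.
- lid (a joint): How far the lid of the box is slid open, m: 0 shut, 0.09 fully open; grows as it moves along the box's +x. It starts shut or up to 20 mm ajar, slides with about 1.5 N of friction and light damping, and stays where it is left. The box is clear for loading only when it is nearly fully open.
- lid_grip (a point): Black upright bar in the middle of the lid to move it by: 12 mm thick (box's x), 44 mm long (box's y), 26 mm high. The point is on the bar's middle, 15 mm above the lid plate's upper face, 11 mm below the bar's top, 73 mm above the table; with the lid shut it is straight above the middle of the box. Lid plate 98 by 144 by 4 mm, upper face 58 mm above the table.
Things that resemble listed ones, but are neither listed nor needed, are in the scene too. What is shaped like the reel_dish but pink is not meant.

How it is judged:
By the outcome, as a careful person would: the job done as asked, in the order asked, and still so for the second after the job is handed in, with the robot touching nothing.
It also fails if it takes over 144 s, if anything falls off the work surface, if the arm or the gripper's body presses on something with over 40 N, if the wrist force passes 120 N, or if a joint passes its speed limit or range.

## Working session

There is one attempt and no reset: what is moved stays moved. The work goes in short steps, Python scripts to look and compute and a tool call to move; the robot and the scene stay as the last step left them, time stands still between calls to the robot, and variables do not carry over. Pictures are saved under pics/ and viewed, and the job is handed in when it is done.

Besides the shell and the picture viewer there is one more tool, called by a JSON object that holds its "fn" and its "kwargs", one argument or row to a line. jog_arm: Moves the arm, as the interface text tells. Its arguments: {"type":"object","properties":{"commands":{"type":"array"},"grip_force":{"type":"number"}},"required":["commands"]}

```bash
mkdir -p pics; ls
python3 - <<'E'
from plant import robot
import cv2
s=robot.read_state();print(s)
for n in("scene","top","wrist"):
    p=robot.read_camera(n);cv2.imwrite(f"pics/a_{n}.png",p["img"]);print(n,p["vfov"],p["cx"],p["cy"],p["extrinsics"].tolist() if hasattr(p["extrinsics"],'tolist') else p["extrinsics"],[k for k in p])
E
```

```text
pics
{'t': 0.0, 'q': array([-1.26841524e+00,  1.31153384e-01,  1.48928372e+00,  6.05110463e-06,
        1.52302069e+00, -8.53965562e-02]), 'dq': array([-0.00078108, -0.00010354,  0.00018055, -0.00015929,  0.0001447 ,
       -0.0006157 ]), 'joint_torque': array([-3.54731119e-04, -5.59834456e+01, -4.91773760e+01,  7.67861959e-02,
        3.48541257e-02, -1.39180506e-04]), 'tool_pos': array([ 0.22673013, -0.55488383,  0.21758968]), 'orientation': array([-2.60686138e+00,  1.75114365e+00,  2.27700105e-03]), 'force': array([-0.53571074,  0.20745924,  0.2051447 ]), 'wrist_torque': array([ 0.01751285, -0.0218869 , -0.03051333]), 'opening': 0.09273278388704258}
scene 53.378455665899764 258.41766579974734 189.3471143047991 [[0.12711161911890845, 0.9917366415958261, 0.017351368856710216, -0.04535120109791932], [0.6193384463401076, -0.065692747945348, -0.7823709808987105, -0.23041906581622962], [-0.7747661099777088, 0.11019481196327266, -0.6225709423402187, 1.516024906338883], [0.0, 0.0, 0.0, 1.0]] ['img', 'vfov', 'cx', 'cy', 'extrinsics', 'shot']
top 49.99054343307015 267.45400930406214 192.92891871893394 [[0.030625026658759553, -0.9994961657236167, -0.008338012109567186, -0.009987965092554453], [-0.9810317134420149, -0.02845967443896508, -0.19174677090332612, 0.48107143944985525], [0.19141286519765274, 0.014052104277194435, -0.9814090143269565, 1.0490610994652632], [0.0, 0.0, 0.0, 1.0]] ['img', 'vfov', 'cx', 'cy', 'extrinsics', 'shot']
wrist 59.54371518684482 250.77579884782807 192.09480692736562 [[0.37833810041469484, -0.9256642210236706, -0.0024559501712457543, -0.6000945118534364], [-0.8874691923230502, -0.3634787539521908, 0.28334012794314545, -0.0345110737012733], [-0.2631705045252517, -0.10501878566240501, -0.9590163399055934, 0.39284089828144], [0.0, 0.0, 0.0, 1.0]] ['img', 'vfov', 'cx', 'cy', 'extrinsics', 'shot']
```

View pics/a_scene.png

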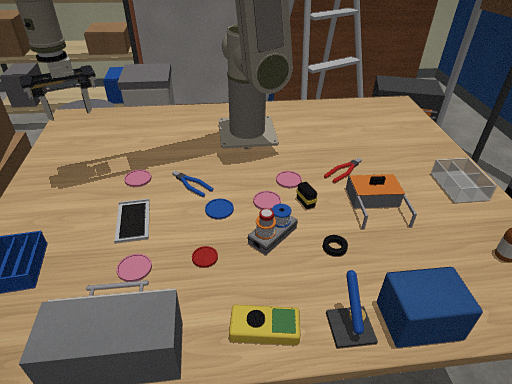

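View pics/a_top.png

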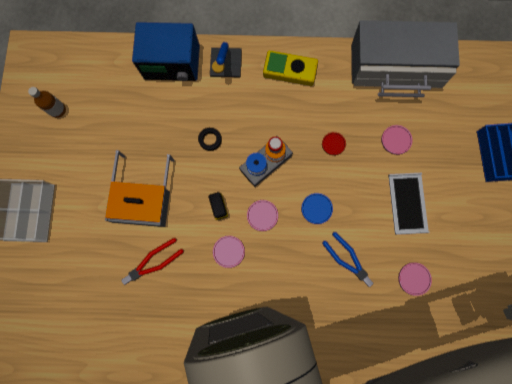

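View pics/a_wrist.png

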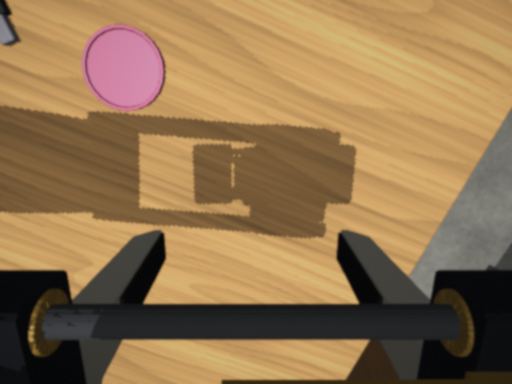

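Top view: the stack is at (266,158), with the blue reel at (256,162) and the tin on the orange reel at (276,147). The red dish is at (334,144), the blue dish at (317,208), the tray at (408,203) and the box at (137,203) with its rails pointing up the picture. The pink discs are decoys. Next I measure.

```bash
cat > h.py <<'E'
import numpy as np,cv2
from plant import robot
def K(p):
    f=p["img"].shape[0]/2/np.tan(np.radians(p["vfov"])/2);return f
def ray(p,u,v,z):
    E=np.array(p["extrinsics"]);R,t=E[:3,:3],E[:3,3];f=K(p)
    d=R.T@np.array([(u-p["cx"])/f,(v-p["cy"])/f,1]);o=-R.T@t
    return (o+d*(z-o[2])/d[2])[:2]
def proj(p,X):
    E=np.array(p["extrinsics"]);c=E[:3,:3]@np.asarray(X)+E[:3,3];f=K(p)
    return p["cx"]+f*c[0]/c[2],p["cy"]+f*c[1]/c[2]
Z=dict(tin_c=.094,blue_reel_c=.057,orange_reel_c=.057,case_c=.018,tin_dish=0,reel_dish=0,reel_box=0,case_tray=0,lid_grip=.073)
def pin(p,names,n=3):
    for k in names:
        for r in robot.pinpoint(k,p)[:n]:
            v,u=r["position"];u*=512;v*=384
            print(k,round(r["score"],2),(round(u,1),round(v,1)),ray(p,u,v,Z[k]).round(4))
E
python3 - <<'E'
from h import *
for n in("top","scene"):
    p=robot.read_camera(n);print(n);pin(p,Z,4 if n=="top" else 2)
E
```

```text
top
tin_c 0.46 (273.4, 146.2) [ 0.5961 -0.008 ]
blue_reel_c 0.65 (257.0, 164.1) [0.5568 0.0345]
orange_reel_c 0.76 (271.3, 152.2) [ 0.5908 -0.0027]
orange_reel_c 0.2 (315.4, 209.1) [ 0.4398 -0.1223]
case_c 0.85 (267.7, 159.6) [0.5809 0.0069]
tin_dish 0.86 (331.4, 143.5) [ 0.6384 -0.1721]
reel_dish 0.92 (230.1, 254.1) [0.3192 0.1007]
reel_dish 0.8 (261.0, 217.8) [0.4202 0.0205]
reel_dish 0.71 (395.0, 141.6) [ 0.6491 -0.3522]
reel_dish 0.59 (414.9, 278.6) [ 0.2696 -0.3941]
reel_box 0.6 (140.5, 209.9) [0.4324 0.3539]
case_tray 0.88 (407.1, 205.3) [ 0.4667 -0.3801]
case_tray 0.3 (253.6, 165.2) [0.5685 0.0464]
lid_grip 0.66 (131.4, 199.5) [0.4484 0.3563]
scene
tin_c 0.52 (266.8, 218.1) [ 0.6092 -0.0122]
blue_reel_c 0.83 (279.4, 215.7) [0.5639 0.0305]
orange_reel_c 0.69 (269.4, 227.8) [ 0.6077 -0.0039]
case_c 0.6 (133.0, 219.7) [ 0.4936 -0.3757]
case_c 0.58 (273.3, 228.6) [0.5726 0.0138]
tin_dish 0.9 (206.6, 257.1) [ 0.6403 -0.1733]
reel_dish 0.94 (132.2, 268.4) [ 0.6571 -0.3608]
reel_dish 0.92 (287.6, 182.6) [0.3465 0.0982]
reel_box 0.72 (374.0, 196.5) [0.4465 0.3576]
case_tray 0.96 (136.1, 218.4) [ 0.4689 -0.3734]
lid_grip 0.72 (377.6, 181.5) [0.463 0.347]
```

Run:
```python
from h import *
for n,c,w in(("top",(225,120,110,110),0),("top",(95,140,90,100),0),("top",(290,120,150,130),0),("scene",(230,190,90,70),0)):
    p=robot.read_camera(n);x,y,W,H=c
    s=min(800/W,600/H);s=int(s)
    cv2.imwrite(f"pics/b_{n}_{x}.png",cv2.resize(p["img"][y:y+H,x:x+W],None,fx=s,fy=s,interpolation=cv2.INTER_CUBIC));print(n,x,s)
for n in("top","scene"):
    p=robot.read_camera(n);hsv=cv2.cvtColor(p["img"],cv2.COLOR_BGR2HSV)
    H,S,V=cv2.split(hsv)
    for nm,m in dict(red=((H<6)|(H>174))&(S>150)&(V>60),blue=(H>100)&(H<120)&(S>130)&(V>70),orange=(H>6)&(H<16)&(S>200)&(V>120),white=(S<40)&(V>150)).items():
        N,l,st,ce=cv2.connectedComponentsWithStats(m.astype(np.uint8))
        for i in range(1,N):
            if st[i,4]>60: print(n,nm,st[i].tolist(),ce[i].round(1),ray(p,*ce[i],.01).round(4))
```

```text
top 225 5
top 95 6
top 290 4
scene 230 8
top red [322, 133, 23, 22, 393] [333.4 143.4] [ 0.6357 -0.1762]
top red [136, 239, 47, 36, 394] [157.4 258.7] [0.3008 0.2936]
top blue [133, 23, 60, 40, 2234] [162.6  42.1] [0.9352 0.3301]
top blue [216, 43, 12, 21, 138] [221.5  53.2] [0.9039 0.1531]
top blue [486, 124, 26, 55, 445] [499.3 149.4] [ 0.631  -0.6392]
top blue [246, 153, 21, 20, 297] [256.1 162.5] [0.5738 0.0392]
top blue [302, 194, 30, 30, 714] [316.6 208.3] [ 0.4494 -0.1304]
top blue [323, 233, 39, 41, 376] [343.9 254.2] [ 0.3276 -0.2041]
top orange [109, 182, 14, 23, 101] [114.7 191.1] [0.4811 0.4267]
top white [361, 67, 50, 4, 106] [383.5  68.5] [ 0.8676 -0.3221]
top white [270, 139, 11, 9, 73] [274.8 142.8] [ 0.6326 -0.0114]
top white [391, 177, 29, 56, 156] [398.3 214.9] [ 0.4379 -0.3521]
scene red [324, 162, 31, 21, 200] [340.4 171.1] [0.315  0.2858]
scene red [260, 208, 14, 13, 63] [266.6 216.2] [0.5115 0.0041]
scene red [192, 246, 26, 21, 421] [204.3 256.1] [ 0.6452 -0.1785]
scene blue [103, 67, 20, 36, 491] [113.   84.3] [-0.4872 -0.5915]
scene blue [181, 175, 32, 21, 213] [194.8 184.4] [ 0.3375 -0.2037]
scene blue [205, 199, 28, 20, 428] [218.9 208. ] [ 0.4605 -0.1324]
scene blue [272, 204, 19, 13, 186] [281.3 210.1] [0.4896 0.0515]
scene blue [0, 231, 41, 62, 1109] [ 18.  262.5] [ 0.6141 -0.6444]
scene blue [387, 267, 95, 54, 3544] [432.6 293.6] [0.8242 0.3587]
scene blue [347, 270, 17, 64, 596] [354.8 302.2] [0.826  0.1658]
scene white [311, 8, 47, 9, 150] [332.1  12. ] [-1.7365  0.8418]
scene white [309, 57, 50, 13, 230] [332.2  62.9] [-0.6768  0.54  ]
scene white [263, 117, 15, 26, 192] [269.5 131.4] [0.0269 0.086 ]
scene white [114, 201, 35, 40, 309] [132.2 220.8] [ 0.4892 -0.3799]
scene white [48, 289, 128, 12, 172] [111.5 294.5] [ 0.7397 -0.3957]
```

View pics/b_top_225.png

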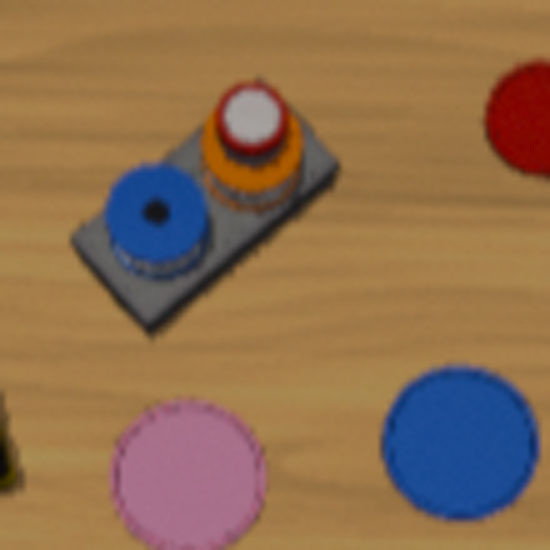

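View pics/b_top_95.png

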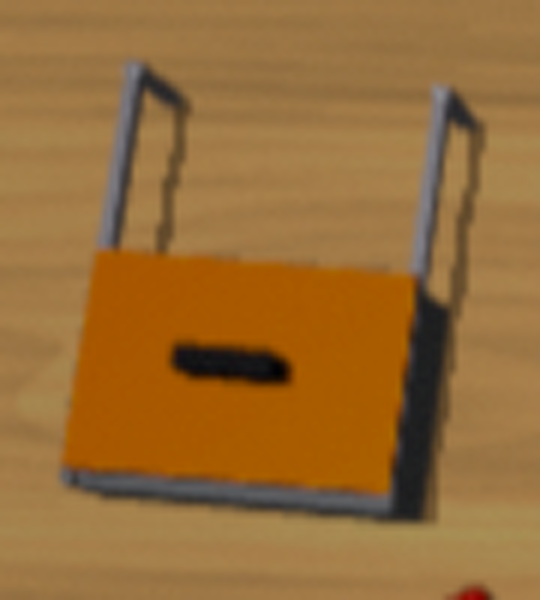

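View pics/b_top_290.png

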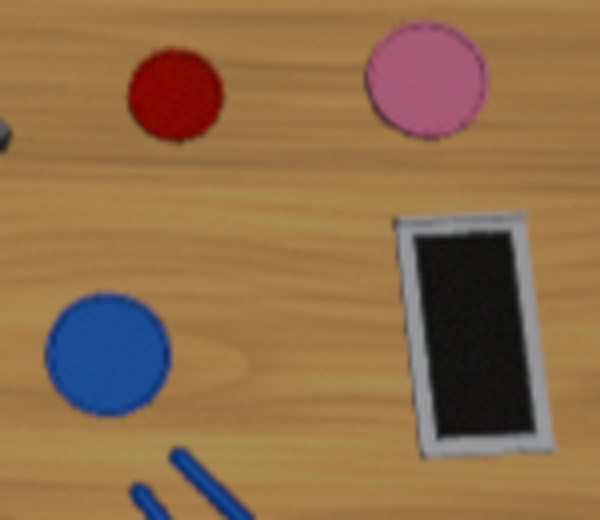

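View pics/b_scene_230.png

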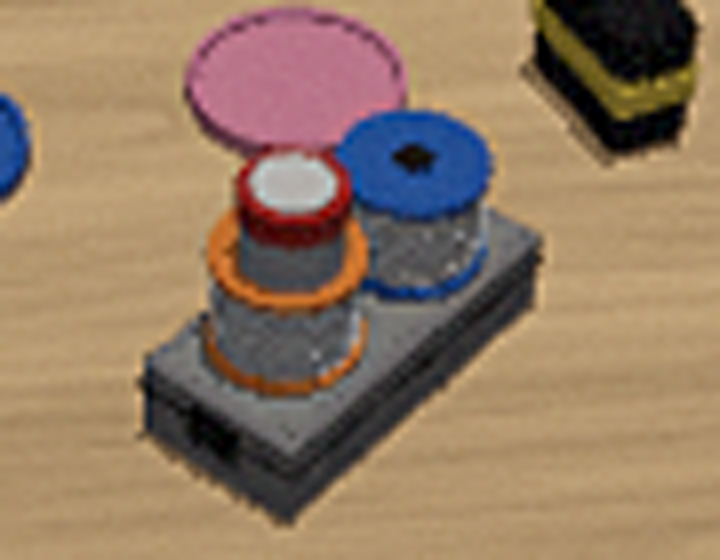

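The red dish, blue dish, tray and box each appear once and match in colour. The tin with its white spot sits on the orange reel, at scene pixel (267,213). Now metric estimates from the top view, then the wrist camera for refinement.

Run:
```python
from h import *
from scipy.spatial.transform import Rotation as R
p=robot.read_camera("top");q=robot.read_camera("scene")
print("tin",ray(p,275,142.8,.11),ray(q,266.6,212.7,.11))
print("blue",ray(p,256.1,162.2,.078),ray(q,281.6,209.5,.078))
print("bluedish",ray(p,316.4,208.3,.01),"red",ray(p,333.4,143.4,.01))
for n,(u,v) in dict(a=(253,82),b=(338,168),c=(152,333),d=(75,240)).items(): print("case",n,ray(p,225+u/5,120+v/5,.036 if n not in"c" else 0))
for n,(u,v) in dict(a=(417,236),b=(512,232),c=(534,432),d=(438,438)).items(): print("mat",n,ray(p,290+u/4,120+v/4,.004))
for n,(u,v) in dict(a=(97,252),b=(416,275),c=(391,494),d=(66,470)).items(): print("lid",n,ray(p,95+u/6,140+v/6,.058))
print("bar",ray(p,95+231/6,140+361/6,.08))
w=robot.read_camera("wrist");s=robot.read_state()
T=np.eye(4);T[:3,:3]=R.from_rotvec(s["orientation"]).as_matrix();T[:3,3]=s["tool_pos"]
print("cam in tool:",(np.linalg.inv(T)@np.linalg.inv(np.array(w["extrinsics"]))).round(4))
print("tool axes\n",T.round(3))
```

```text
tin [ 0.6002191  -0.01187524] [ 0.60605526 -0.01277764]
blue [0.55618066 0.03617353] [0.5625773  0.03563661]
bluedish [ 0.44944478 -0.12989338] red [ 0.63554018 -0.17619195]
case a [ 0.64274075 -0.013092  ]
case b [ 0.59478248 -0.0608997 ]
case c [0.50720062 0.03912752]
case d [0.55009531 0.08127301]
mat a [ 0.53904233 -0.34573625]
mat b [ 0.54378138 -0.4115596 ]
mat c [ 0.4048669  -0.42096394]
mat d [ 0.39885664 -0.35596158]
lid a [0.49642731 0.41974963]
lid b [0.49012474 0.27757151]
lid c [0.39292298 0.28078756]
lid d [0.39919628 0.42320943]
bar [0.4456334  0.34818683]
cam in tool: [[ 1.000e+00  4.000e-04 -7.000e-04  1.300e-03]
 [-2.000e-04  9.590e-01  2.834e-01 -7.830e-02]
 [ 8.000e-04 -2.834e-01  9.590e-01 -1.673e-01]
 [ 0.000e+00  0.000e+00  0.000e+00  1.000e+00]]
tool axes
 [[ 0.378 -0.926 -0.     0.227]
 [-0.926 -0.378 -0.    -0.555]
 [ 0.     0.    -1.     0.219]
 [ 0.     0.     0.     1.   ]]
```

{"fn": "jog_arm", "kwargs": {
  "commands": [-1, 0, 0, 0, -6.9, -1, 0, 0, 0, -6.9, -1, 0, 0, 0, -6.9, -1, 0, 0, 0, -6.9, -1, 0, 0, 0, -6.9, -1, 0, 0, 0, -6.9, -1, 0, 0, 0, -6.9, -1, 0, 0, 0, -6.9, -1, 0, 0, 0, -6.9, -1, 0, 0, 0, -6.9, -1, 0, 0, 0, -6.9, -1, 0, 0, 0, -6.9, -1, 0, 0, 0, -6.9, -1, 0, 0, 0, -6.9, -1, 0, 0, 0, -6.9, -1, 0, 0, 0, -6.9],
  "grip_force": 20
}}

```text
t: 2.93
tool_pos: [0.2269, -0.5554, 0.2186]
orientation: [-2.923, -1.15, -0.0]
force: [-0.2, -0.5, 0.3]
opening: 0.0931
```

{"fn": "jog_arm", "kwargs": {
  "commands": [-1, 0.038, -0.0085, 0, 0, -1, 0.038, -0.0085, 0, 0, -1, 0.038, -0.0085, 0, 0, -1, 0.038, -0.0085, 0, 0, -1, 0.038, -0.0085, 0, 0, -1, 0.038, -0.0085, 0, 0, -1, 0.038, -0.0085, 0, 0, -1, 0.038, -0.0085, 0, 0, -1, 0.038, -0.0085, 0, 0, -1, 0.038, -0.0085, 0, 0, -1, 0.038, -0.0085, 0, 0, -1, 0.038, -0.0085, 0, 0, -1, 0.038, -0.0085, 0, 0, -1, 0.038, -0.0085, 0, 0, -1, 0.038, -0.0085, 0, 0, -1, 0.038, -0.0085, 0, 0, -1, 0.038, -0.0085, 0, 0, -1, 0, 0, 0, 0]
}}

```text
t: 4.43
tool_pos: [0.6067, -0.0057, 0.218]
orientation: [-2.922, -1.148, -0.002]
force: [0.4, 0.5, -0.5]
opening: 0.0933
```

```bash
cat >> h.py <<'E'
from scipy.spatial.transform import Rotation as R
def pose(s=None):
    s=s or robot.read_state();M=R.from_rotvec(s["orientation"]).as_matrix()
    return s["tool_pos"],M,np.degrees(np.arctan2(M[1,0],M[0,0]))
def plan(x,y,z,yaw=None):
    t,M,c=pose()
    turn=0
    if yaw is not None: turn=-((yaw-c+180)%360-180)
    M2=M@R.from_euler('z',turn,degrees=True).as_matrix()
    d=M2.T@(np.array([x,y,z])-t)
    print("at",t.round(4),"yaw",round(c,2),"-> turn",round(turn,1),"then shift",d.round(4),"|xy|",round(np.hypot(d[0],d[1]),3))
def shot(name,cam="wrist",s=1,crop=None):
    p=robot.read_camera(cam);im=p["img"]
    if crop: x,y,W,H=crop;im=im[y:y+H,x:x+W]
    cv2.imwrite(f"pics/{name}.png",cv2.resize(im,None,fx=s,fy=s,interpolation=cv2.INTER_CUBIC));return p
E
python3 - <<'E'
from h import *
p=shot("c1",s=1.5);s=robot.read_state();print(pose()[0],pose()[2],s["q"].round(2))
pin(p,["tin_c","blue_reel_c","orange_reel_c","case_c"],2)
E
```

```text
[ 0.60544405 -0.00836144  0.21795794] 42.87387561249198 [-0.1   0.15  1.47  0.    1.52 -0.85]
tin_c 0.67 (240.5, 188.1) [ 0.602  -0.0154]
blue_reel_c 0.78 (244.8, 111.0) [0.5599 0.0353]
orange_reel_c 0.64 (240.0, 174.3) [ 0.5983 -0.0134]
case_c 0.96 (243.3, 139.1) [0.5798 0.0105]
```

View pics/c1.png

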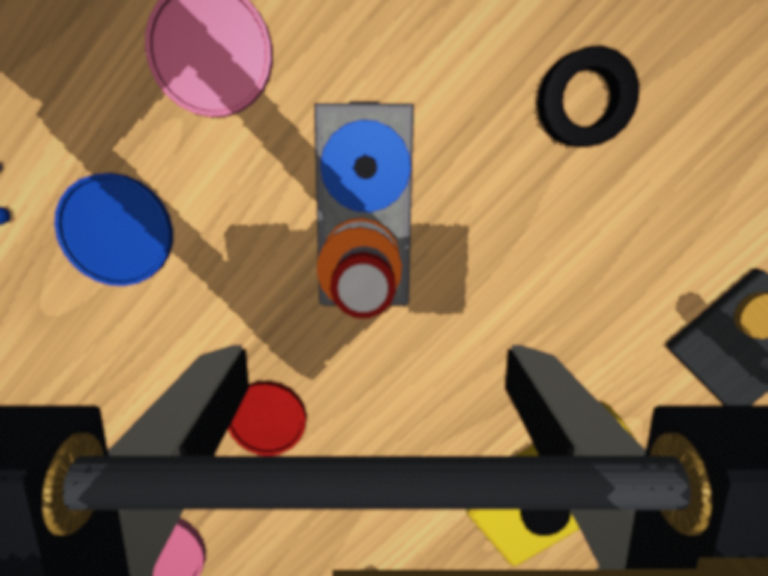

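Run:
```python
from h import *
p=robot.read_camera("wrist")
r=lambda u,v,z:ray(p,(u+.5)/1.5-.5,(v+.5)/1.5-.5,z).round(4)
print("tin",r(362,288,.11),"blue",r(365.5,166.5,.078),"org ctr flange",)
print("case far edge",r(316,104,.036),r(413,104,.036),"near",r(319,304,.036),r(409,304,.036))
print("bluedish",r(114,229,.01),"red",r(267,418,.01),"ring")
t,M,c=pose();print(t,c)
for X in [(.602,-.013,.11)]: print(np.array(proj(p,X))*1.5)
plan(*r(362,288,.11),.12)
```

```text
tin [ 0.5993 -0.0213] blue [0.5559 0.0285] org ctr flange
case far edge [0.5061 0.0339] [0.5529 0.0768] near [ 0.5975 -0.0692] [ 0.646  -0.0246]
bluedish [ 0.4486 -0.1369] red [ 0.6347 -0.184 ] ring
[ 0.6040156  -0.01294334  0.21881591] 42.53083824004222
[375.08206221 280.59643111]
at [ 0.604  -0.0129  0.2188] yaw 42.53 -> turn 0 then shift [-0.0091  0.0029  0.0988] |xy| 0.01
```

The arm was still settling, so I mixed pixels from one picture with the pose of another. I'll retake it.

Run:
```python
from h import *
for i in range(3): p=robot.read_camera("wrist")
print(pose())
p=shot("c2",s=1.5)
import json;np.savez("c2.npz",E=p["extrinsics"],v=p["vfov"],cx=p["cx"],cy=p["cy"],img=p["img"])
print(pose())
```

```text
(array([ 0.60417584, -0.01280896,  0.21899603]), array([[ 7.36978307e-01,  6.75916230e-01,  4.74124709e-04],
       [ 6.75916353e-01, -7.36978330e-01, -1.58198245e-04],
       [ 2.42490874e-04,  4.37057319e-04, -9.99999875e-01]]), np.float64(42.5253522975768))
(array([ 0.6042099 , -0.01264928,  0.21894237]), array([[ 7.36858895e-01,  6.76046448e-01,  4.10944980e-04],
       [ 6.76046529e-01, -7.36858930e-01, -8.71870156e-05],
       [ 2.43866006e-04,  3.42062456e-04, -9.99999912e-01]]), np.float64(42.53547357922508))
```

View pics/c2.png

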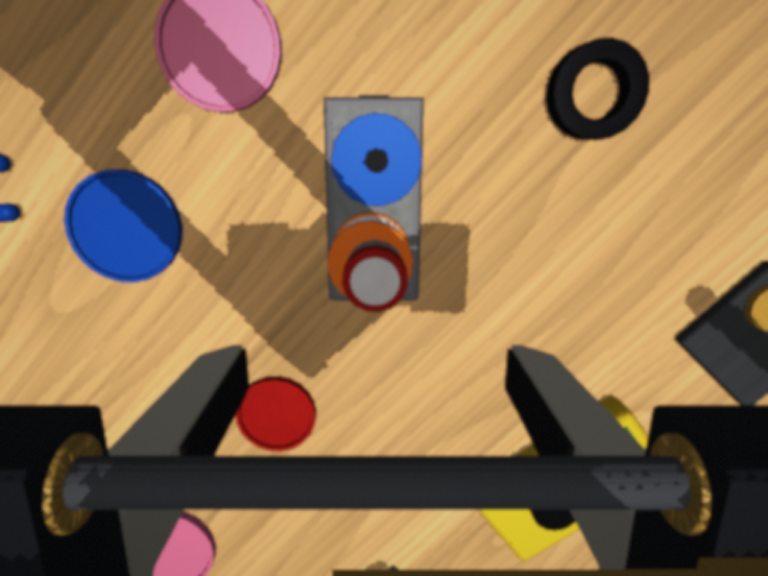

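```bash
cat >> h.py <<'E'
def load(f):
    z=np.load(f);return dict(extrinsics=z["E"],vfov=float(z["v"]),cx=float(z["cx"]),cy=float(z["cy"]),img=z["img"])
def save(f,p): np.savez(f,E=p["extrinsics"],v=p["vfov"],cx=p["cx"],cy=p["cy"],img=p["img"])
def rr(p,u,v,z,s=1.5,o=(0,0)): return ray(p,(u+.5)/s-.5+o[0],(v+.5)/s-.5+o[1],z).round(4)
E
python3 - <<'E'
from h import *
p=load("c2.npz");r=lambda u,v,z:rr(p,u,v,z)
print("tin",r(376,281,.11),"blue",r(376,160.5,.078))
c=np.array([r(324,98,.036),r(423,98,.036),r(329,299,.036),r(418,299,.036)]);print("case",c.tolist(),c.mean(0))
for a,b in((0,1),(2,3),(0,2),(1,3)):
    d=c[b]-c[a];print(np.hypot(*d).round(4),np.degrees(np.arctan2(d[1],d[0])).round(2))
print("bluedish",r(123,225,.01),"red",r(277,413,.01))
plan(*r(376,281,.11),.085)
E
```

```text
tin [ 0.6026 -0.0129] blue [0.5585 0.0352]
case [[0.5079, 0.0402], [0.5555, 0.0839], [0.6006, -0.0615], [0.6485, -0.0175]] [0.578125 0.011275]
0.0646 42.55
0.065 42.57
0.1376 -47.65
0.1376 -47.47
bluedish [ 0.452  -0.1298] red [ 0.6382 -0.1748]
at [ 0.6042 -0.0126  0.2189] yaw 42.54 -> turn 0 then shift [-0.0014 -0.0009  0.1339] |xy| 0.002
```

{"fn": "jog_arm", "kwargs": {
  "commands": [-1, -0.001, -0.001, 0.034, 0, -1, 0, 0, 0.034, 0, -1, 0, 0, 0.034, 0, -1, 0, 0, 0.023, 0, -1, 0, 0, 0.01, 0, -1, 0, 0, 0, 0, 1, 0, 0, 0, 0, 1, 0, 0, 0, 0, 1, 0, 0, 0, 0, 1, 0, 0, 0, 0, 1, 0, 0, 0, 0, 1, 0, 0, 0, 0, 1, 0, 0, 0, 0, 1, 0, 0, 0, 0],
  "grip_force": 15
}}

```text
t: 6.1
tool_pos: [0.6031, -0.0116, 0.0838]
orientation: [2.927, 1.142, 0.0]
force: [-0.9, -1.0, 1.1]
opening: 0.0445
```

Run:
```python
from h import *
shot("c3",s=1.5);plan(.637,-.1755,.2);print(robot.read_state()["opening"])
```

```text
at [ 0.603  -0.0116  0.0837] yaw 42.62 -> turn 0 then shift [-0.086   0.1436 -0.1163] |xy| 0.167
0.04025342272846052
```

View pics/c3.png

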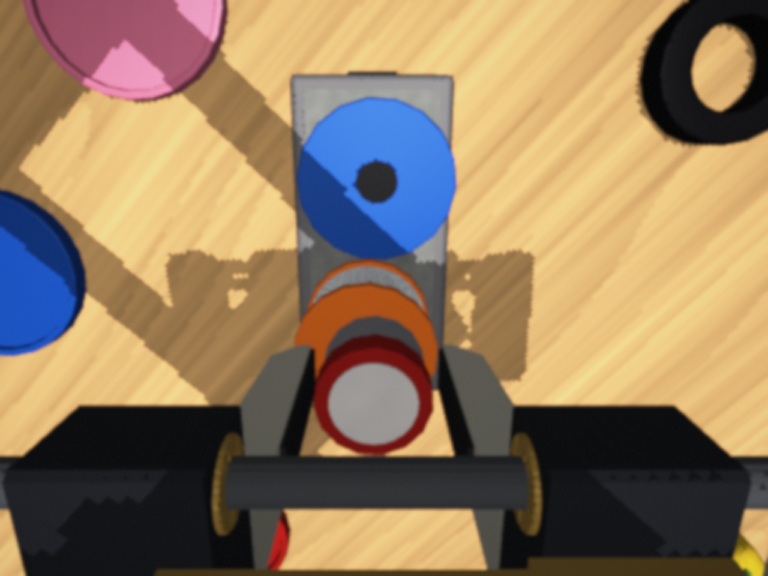

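{"fn": "jog_arm", "kwargs": {
  "commands": [1, 0, 0, 0, 0, 1, 0, 0, 0, 0, 1, 0, 0, 0, 0, 1, 0, 0, 0, 0, 1, 0, 0, 0, 0, 1, 0, 0, -0.015, 0, 1, 0, 0, -0.025, 0, 1, 0, 0, -0.02, 0]
}}

```text
t: 6.82
tool_pos: [0.6025, -0.0116, 0.1439]
orientation: [-2.926, -1.141, 0.002]
force: [-0.1, 0.0, -0.5]
opening: 0.0378
```

{"fn": "jog_arm", "kwargs": {
  "commands": [1, -0.0085, 0.0145, 0, 0, 1, -0.0172, 0.0287, 0, 0, 1, -0.0172, 0.0287, 0, 0, 1, -0.0172, 0.0287, 0, 0, 1, -0.0172, 0.0287, 0, 0, 1, -0.0085, 0.0145, 0, 0, 1, 0, 0, 0.03, 0, 1, 0, 0, 0.03, 0, 1, 0, 0, 0, 0, 1, 0, 0, 0, 0, 1, 0, 0, 0, 0]
}}

```text
t: 7.73
tool_pos: [0.6377, -0.1752, 0.0848]
orientation: [2.926, 1.142, 0.001]
force: [-0.3, 0.1, 0.0]
opening: 0.0374
```

Run:
```python
from h import *
shot("c4",s=1.5);plan(.637,-.1755,.0125);print(robot.read_state()["opening"])
```

```text
at [ 0.6385 -0.1754  0.0859] yaw 42.66 -> turn 0 then shift [-0.0013 -0.0011  0.0734] |xy| 0.002
0.037680106054137096
```

View pics/c4.png

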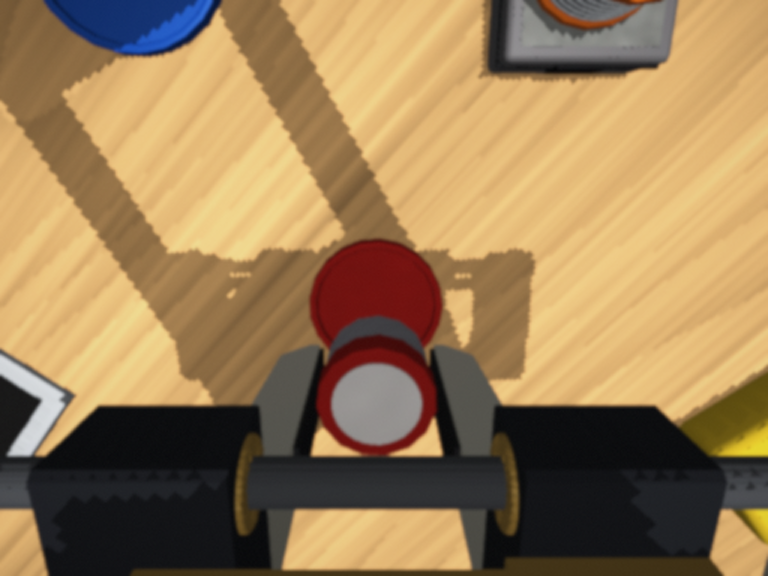

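{"fn": "jog_arm", "kwargs": {
  "commands": [1, -0.001, -0.001, 0.03, 0, 1, 0, 0, 0.025, 0, 1, 0, 0, 0.01, 0, 1, 0, 0, 0.005, 0, 1, 0, 0, 0.002, 0, 1, 0, 0, 0, 0, 1, 0, 0, 0, 0]
}}

```text
t: 8.37
tool_pos: [0.6372, -0.1759, 0.0137]
orientation: [2.925, 1.141, 0.003]
force: [-0.1, 0.3, -1.8]
opening: 0.0374
```

{"fn": "jog_arm", "kwargs": {
  "commands": [1, 0, 0, 0.0015, 0, 1, 0, 0, 0, 0, 0.4, 0, 0, 0, 0, 0, 0, 0, 0, 0, -0.4, 0, 0, 0, 0, -0.6, 0, 0, 0, 0, -0.6, 0, 0, 0, 0, -0.6, 0, 0, 0, 0, -0.6, 0, 0, -0.01, 0, -0.8, 0, 0, -0.03, 0, -1, 0, 0, -0.04, 0, -1, 0, 0, -0.04, 0, -1, 0, 0, -0.04, 0, -1, 0, 0, -0.03, 0, -1, 0, 0, 0, 0, -1, 0, 0, 0, 0]
}}

```text
t: 9.7
tool_pos: [0.6374, -0.1761, 0.204]
orientation: [2.923, 1.14, 0.007]
force: [0.3, 0.5, -0.5]
opening: 0.093
```

Run:
```python
from h import *
shot("c5",s=1.5)
plan(.5575,.0352,.16,42.5);print(robot.read_state()["opening"])
```

```text
at [ 0.636  -0.1756  0.2011] yaw 42.61 -> turn 0.1 then shift [ 0.0845 -0.2085  0.0409] |xy| 0.225
0.09310800842031047
```

View pics/c5.png

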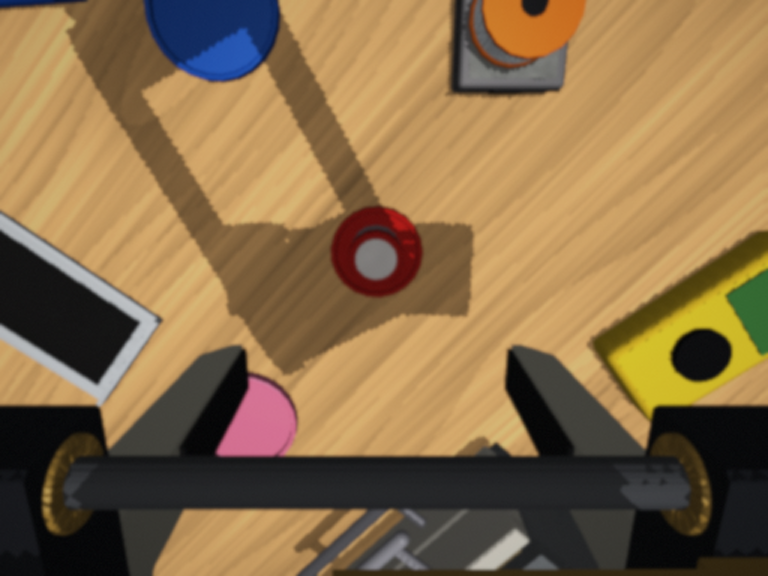

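{"fn": "jog_arm", "kwargs": {
  "commands": [-1, 0.007, -0.0175, 0, 0, -1, 0.014, -0.0348, 0, 0, -1, 0.014, -0.0348, 0, 0, -1, 0.014, -0.0348, 0, 0, -1, 0.014, -0.0348, 0, 0, -1, 0.014, -0.0348, 0, 0, -1, 0.007, -0.0175, 0, 0, -1, 0, 0, 0, 0, -1, 0, 0, 0, 0, -1, 0, 0, 0, 0, -1, 0, 0, 0, 0]
}}

```text
t: 10.67
tool_pos: [0.556, 0.0341, 0.1992]
orientation: [-2.927, -1.14, 0.002]
force: [0.2, -1.4, -0.2]
opening: 0.0931
```

Run:
```python
from h import *
robot.read_camera("wrist");p=shot("c6",s=1.5);save("c6.npz",p);plan(.5575,.0352,.042,42.5);print(robot.read_state()["opening"])
```

```text
at [0.5562 0.034  0.1996] yaw 42.53 -> turn 0.0 then shift [1.900e-03 1.000e-04 1.576e-01] |xy| 0.002
0.0933131861304791
```

View pics/c6.png

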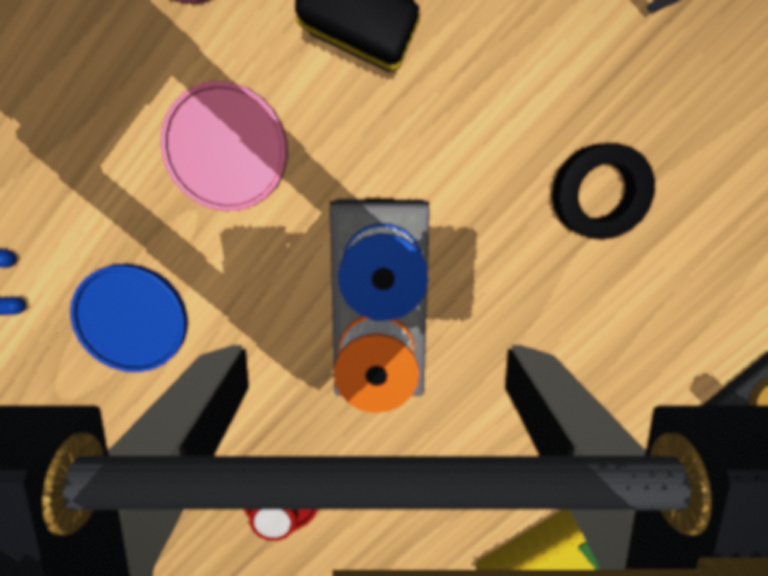

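Run:
```python
from h import *
p=load("c6.npz");b=rr(p,383,279,.078);o=rr(p,376,376,.078);print(b,o,np.hypot(*(b-o)),"bd",rr(p,129,318,.01));plan(*b,.042,42.5)
```

```text
[0.559 0.035] [ 0.5988 -0.0145] 0.06351606096098841 bd [ 0.4522 -0.1296]
at [0.5562 0.034  0.1996] yaw 42.53 -> turn 0.0 then shift [0.0029 0.0012 0.1576] |xy| 0.003
```

{"fn": "jog_arm", "kwargs": {
  "commands": [-1, 0.003, 0.001, 0.03, 0, -1, 0, 0, 0.035, 0, -1, 0, 0, 0.035, 0, -1, 0, 0, 0.03, 0, -1, 0, 0, 0.018, 0, -1, 0, 0, 0.01, 0, -1, 0, 0, 0, 0, -1, 0, 0, 0, 0, 1, 0, 0, 0, 0, 1, 0, 0, 0, 0, 1, 0, 0, 0, 0, 1, 0, 0, 0, 0, 1, 0, 0, 0, 0, 1, 0, 0, 0, 0, 1, 0, 0, 0, 0, 1, 0, 0, 0, 0, 1, 0, 0, 0, 0, 1, 0, 0, 0, 0],
  "grip_force": 35
}}

```text
t: 12.27
tool_pos: [0.5591, 0.0365, 0.0424]
orientation: [2.927, 1.142, 0.0]
force: [-1.4, 1.1, 4.2]
opening: 0.0537
```

Run:
```python
from h import *
shot("c7",s=1.5);plan(.451,-.130,.11,42.5);print(robot.read_state()["opening"])
```

```text
at [0.5591 0.0365 0.0424] yaw 42.62 -> turn 0.1 then shift [-0.1922  0.0497 -0.0676] |xy| 0.199
0.05339780386219179
```

View pics/c7.png

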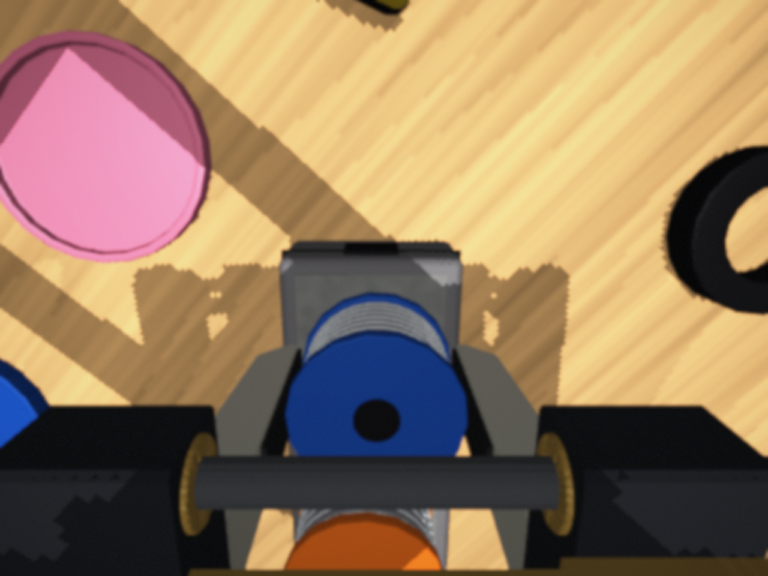

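{"fn": "jog_arm", "kwargs": {
  "commands": [1, 0, 0, 0, 0, 1, 0, 0, -0.01, 0, 1, 0, 0, -0.02, 0, 1, 0, 0, -0.025, 0, 1, 0, 0, -0.015, 0, 1, -0.016, 0.004, 0, 0, 1, -0.032, 0.008, 0, 0, 1, -0.032, 0.0085, 0, 0, 1, -0.032, 0.0085, 0, 0, 1, -0.032, 0.0085, 0, 0, 1, -0.032, 0.008, 0, 0, 1, -0.016, 0.004, 0, 0, 1, 0, 0, 0.02, 0, 1, 0, 0, 0.02, 0, 1, 0, 0, 0, 0, 1, 0, 0, 0, 0, 1, 0, 0, 0, 0]
}}

```text
t: 13.73
tool_pos: [0.4515, -0.1299, 0.0729]
orientation: [2.927, 1.142, 0.0]
force: [0.6, -0.2, -2.0]
opening: 0.0537
```

Run:
```python
from h import *
robot.read_camera("wrist");shot("c8",s=1.5);plan(.451,-.130,.0125,42.5);print(robot.read_state()["opening"])
```

```text
at [ 0.4522 -0.1301  0.0735] yaw 42.65 -> turn 0.2 then shift [-0.0009 -0.001   0.061 ] |xy| 0.001
0.053724405545457744
```

View pics/c8.png

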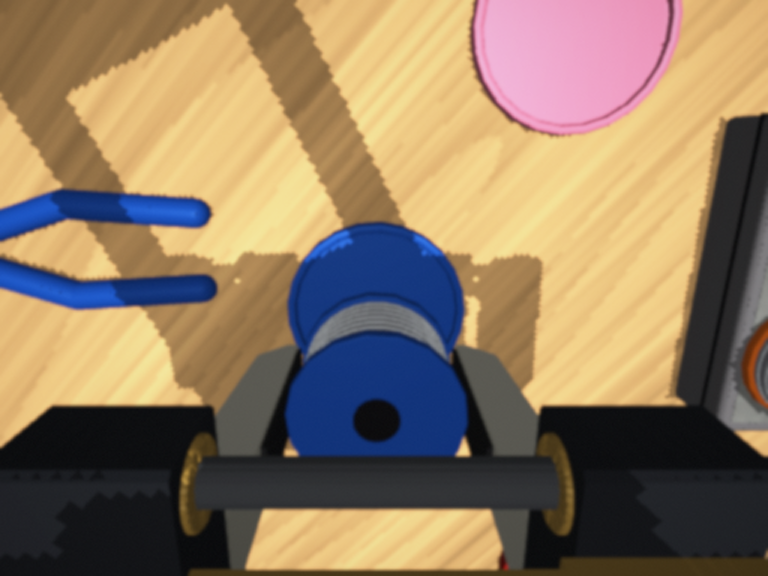

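Run:
```python
from h import *
p=robot.read_camera("wrist");t,M,c=pose()
for u,v,z in((212,288,.01),(210,212,.01),(376,303,.01)):
    w=rr(p,u,v,z);d=M.T@(np.array([*w,z])-t);print(w,d.round(4))
```

```text
[ 0.3868 -0.1765] [-0.0797 -0.0103  0.0634]
[ 0.3641 -0.1482] [-0.0772 -0.0465  0.0633]
[ 0.4496 -0.129 ] [-0.0013 -0.0027  0.0635]
```

{"fn": "jog_arm", "kwargs": {
  "commands": [1, -0.001, -0.002, 0.02, 0, 1, 0, 0, 0.02, 0, 1, 0, 0, 0.012, 0, 1, 0, 0, 0.006, 0, 1, 0, 0, 0.002, 0, 1, 0, 0, 0, 0, 1, 0, 0, 0, 0]
}}

```text
t: 14.47
tool_pos: [0.4501, -0.1294, 0.0132]
orientation: [2.926, 1.142, 0.002]
force: [-0.4, -0.1, -2.3]
opening: 0.0534
```

{"fn": "jog_arm", "kwargs": {
  "commands": [1, 0, 0, 0.001, 0, 1, 0, 0, 0, 0, 0, 0, 0, 0, 0, -0.4, 0, 0, 0, 0, -0.5, 0, 0, 0, 0, -0.5, 0, 0, 0, 0, -0.5, 0, 0, 0, 0, -0.5, 0, 0, 0, 0, -0.5, 0, 0, -0.01, 0, -0.5, 0, 0, -0.03, 0, -1, 0, 0, -0.04, 0, -1, 0, 0, -0.04, 0, -1, 0, 0, -0.04, 0, -1, 0, 0, -0.03, 0, -1, 0, 0, 0, 0, -1, 0, 0, 0, 0]
}}

```text
t: 15.8
tool_pos: [0.4507, -0.1297, 0.2043]
orientation: [2.923, 1.14, 0.006]
force: [1.2, -0.2, -0.9]
opening: 0.0928
```

Run:
```python
from h import *
robot.read_camera("wrist");shot("c9",s=1.5);plan(.446,.349,.2,-2.3);print(robot.read_state()["opening"])
```

```text
at [ 0.4487 -0.129   0.2005] yaw 42.62 -> turn 44.9 then shift [-0.0218 -0.4775  0.0006] |xy| 0.478
0.0930779371949517
```

View pics/c9.png

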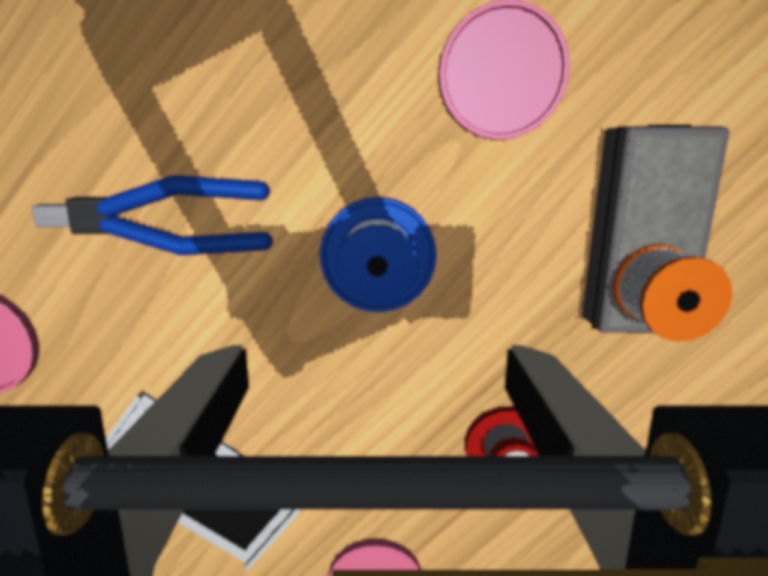

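{"fn": "jog_arm", "kwargs": {
  "commands": [-1, 0, 0, 0, 6.4, -1, 0, 0, 0, 6.4, -1, 0, 0, 0, 6.4, -1, 0, 0, 0, 6.4, -1, 0, 0, 0, 6.4, -1, 0, 0, 0, 6.4, -1, 0, 0, 0, 6.5]
}}

```text
t: 16.48
tool_pos: [0.4478, -0.1286, 0.1987]
orientation: [-3.139, 0.071, 0.006]
force: [-0.0, -0.8, 0.0]
opening: 0.0929
```

{"fn": "jog_arm", "kwargs": {
  "commands": [-1, -0.0017, -0.02, 0, 0, -1, -0.0017, -0.0367, 0, 0, -1, -0.0017, -0.0367, 0, 0, -1, -0.0017, -0.0367, 0, 0, -1, -0.0017, -0.0367, 0, 0, -1, -0.0017, -0.0367, 0, 0, -1, -0.0017, -0.0367, 0, 0, -1, -0.0017, -0.0367, 0, 0, -1, -0.0017, -0.0367, 0, 0, -1, -0.0017, -0.0367, 0, 0, -1, -0.0017, -0.0367, 0, 0, -1, -0.0017, -0.0367, 0, 0, -1, -0.0017, -0.0367, 0, 0, -1, 0, -0.0171, 0, 0, -1, 0, 0, 0, 0, -1, 0, 0, 0, 0, -1, 0, 0, 0, 0, -1, 0, 0, 0, 0]
}}

```text
t: 17.98
tool_pos: [0.4459, 0.3474, 0.2002]
orientation: [3.14, -0.064, -0.002]
force: [0.2, -0.3, -0.6]
opening: 0.0926
```

Run:
```python
from h import *
robot.read_camera("wrist");p=shot("d1",s=1.5);save("d1.npz",p);plan(.446,.349,.2,-2.3)
```

```text
at [0.4463 0.3476 0.201 ] yaw -2.37 -> turn -0.1 then shift [-0.0003 -0.0014  0.001 ] |xy| 0.001
```

View pics/d1.png

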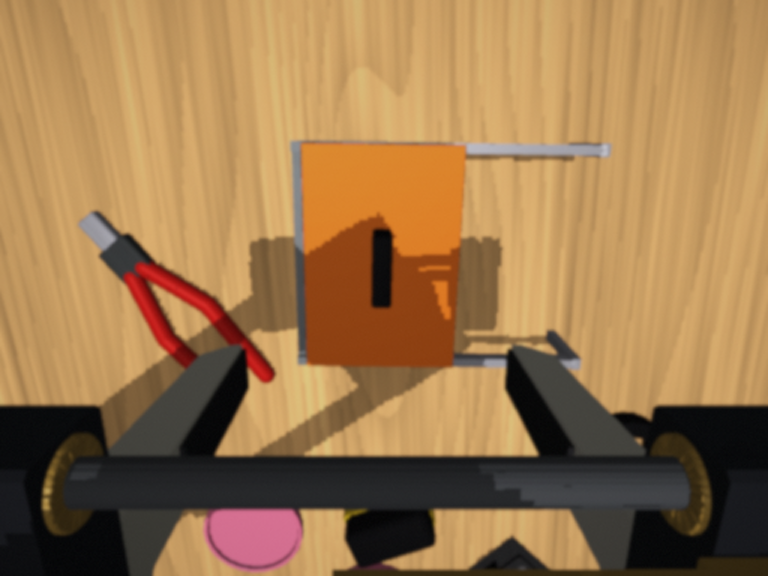

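Run:
```python
from h import *
p=load("d1.npz");r=lambda u,v,z:rr(p,u,v,z)
c=np.array([r(302,143,.058),r(466,146,.058),r(453,366,.058),r(307,365,.058)]);print("lid",c.tolist(),c.mean(0))
for a,b in((0,1),(3,2),(2,1),(3,0)):
    d=c[b]-c[a];print(np.hypot(*d).round(4),np.degrees(np.arctan2(d[1],d[0])).round(2))
print("bar",r(381,268.5,.084))
w=np.array([r(292,142.5,.05),r(300,363,.05)]);print("left wall outer",w.tolist(),w.mean(0))
e=np.array([r(609,150,.054),r(579,363,.054)]);print("rail ends",e.tolist(),e.mean(0))
```

```text
lid [[0.405, 0.425], [0.5019, 0.4193], [0.4945, 0.277], [0.3964, 0.2818]] [0.44945  0.350775]
0.0971 -3.37
0.0982 -2.8
0.1425 87.02
0.1435 86.56
bar [0.4487 0.3532]
left wall outer [[0.3978, 0.4255], [0.3904, 0.2798]] [0.3941  0.35265]
rail ends [[0.5885, 0.4133], [0.5807, 0.2738]] [0.5846  0.34355]
```

Run:
```python
from h import *
p=robot.read_camera("wrist");t,M,c=pose();print(t,c)
# hub when gripped: tool frame offset via same camera/tool relation
for u,v,z in((376,420,-.0358),(374,404,-.026),):  # height above tip
    zz=t[2]-z
    w=rr(p,u,v,zz);print("gripped hub/tin in tool frame",(M.T@(np.array([*w,zz])-t)).round(4))
plan(.4480,.351,.064,-3.0)
```

```text
[0.4463621  0.34780434 0.20116455] -2.365285715321012
gripped hub/tin in tool frame [-0.0005  0.0017 -0.0358]
gripped hub/tin in tool frame [-0.0011  0.002  -0.026 ]
at [0.4464 0.3478 0.2012] yaw -2.37 -> turn 0.6 then shift [ 0.0015 -0.0033  0.1372] |xy| 0.004
```

{"fn": "jog_arm", "kwargs": {
  "commands": [-1, 0.002, -0.004, 0.03, 0.6, -1, 0, 0, 0.035, 0, 0, 0, 0, 0.035, 0, 0, 0, 0, 0.025, 0, 0, 0, 0, 0.008, 0, 0.3, 0, 0, 0.004, 0, 0.3, 0, 0, 0, 0, 0.3, 0, 0, 0, 0],
  "grip_force": 20
}}

```text
t: 18.8
tool_pos: [0.4496, 0.3534, 0.0663]
orientation: [-3.139, 0.079, -0.004]
force: [-0.0, -0.7, 0.1]
opening: 0.0573
```

Run:
```python
from h import *
robot.read_camera("wrist");p=shot("d2",s=1.5);plan(.4480,.351,.063,-3.0)
```

```text
at [0.4498 0.3537 0.0667] yaw -2.89 -> turn 0.1 then shift [-0.0017  0.0028  0.0037] |xy| 0.003
```

View pics/d2.png

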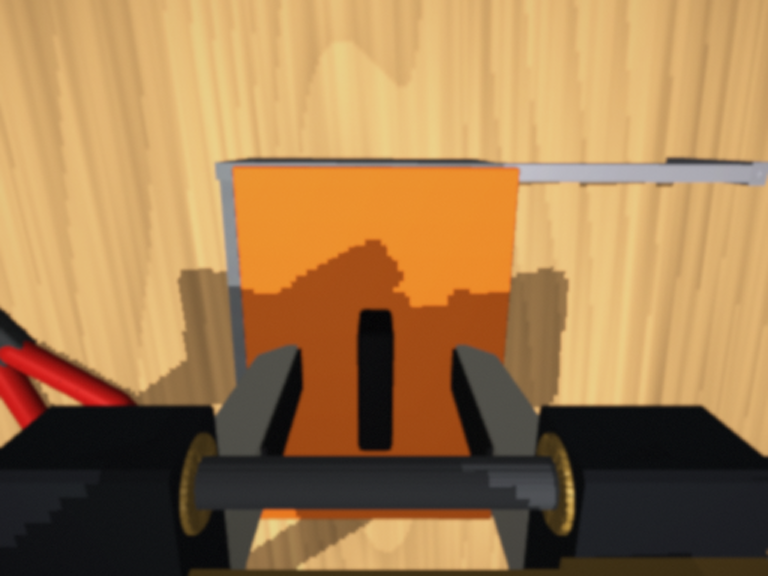

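{"fn": "jog_arm", "kwargs": {
  "commands": [0.3, 0, 0, 0.003, 0, 1, 0, 0, 0, 0, 1, 0, 0, 0, 0, 1, 0, 0, 0, 0, 1, 0, 0, 0, 0, 1, 0, 0, 0, 0, 1, 0, 0, 0, 0, 1, 0, 0, 0, 0, 1, 0, 0, 0, 0, 1, 0.005, 0, 0, 0, 1, 0.01, 0, 0, 0, 1, 0.015, 0, 0, 0, 1, 0.015, 0, 0, 0, 1, 0.015, 0, 0, 0, 1, 0.015, 0, 0, 0, 1, 0.007, 0, 0, 0, 1, 0.002, 0, 0, 0, 1, 0, 0, 0, 0]
}}

```text
t: 20.4
tool_pos: [0.5331, 0.3482, 0.0613]
orientation: [3.14, -0.08, 0.001]
force: [2.0, -2.3, 3.0]
opening: 0.012
```

Run:
```python
from h import *
robot.read_camera("wrist");p=shot("d3",s=1.5);t,M,c=pose();print(t,c,robot.read_state()["force"],robot.read_state()["opening"])
x=np.array([np.cos(np.radians(-3)),np.sin(np.radians(-3))]);print("lid est",(t[:2]-[.4435,.3505])@x)
```

```text
[0.53259901 0.34818037 0.06124076] -2.8929740534491386 [ 0.99622975 -3.76287757  2.99673983] 0.011757050317632573
lid est 0.08909829971780599
```

View pics/d3.png

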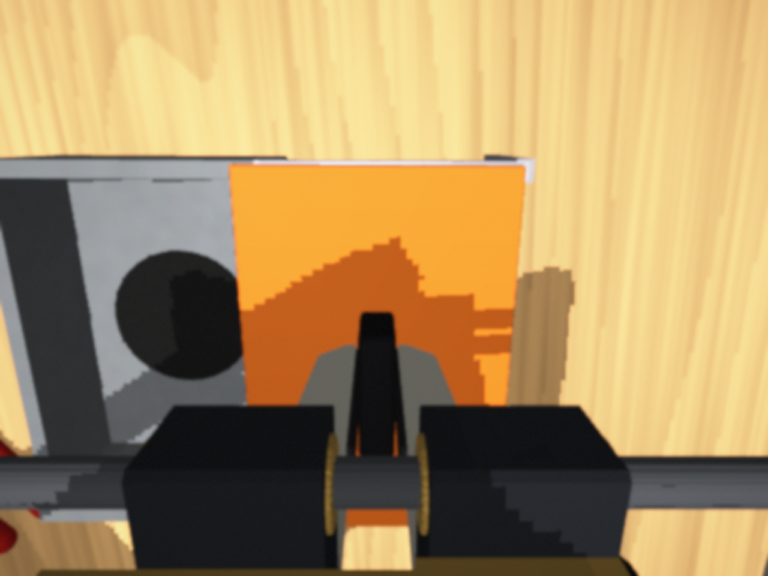

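{"fn": "jog_arm", "kwargs": {
  "commands": [1, 0.002, 0, 0, 0, 1, 0.002, 0, 0, 0, 1, 0, 0, 0, 0, 1, 0, 0, 0, 0]
}}

```text
t: 20.83
tool_pos: [0.5334, 0.3482, 0.0611]
orientation: [3.139, -0.078, -0.007]
force: [-12.7, -5.2, 12.0]
opening: 0.0116
```

{"fn": "jog_arm", "kwargs": {
  "commands": [1, -0.003, 0, 0, 0, 1, 0, 0, 0, 0, 0.5, 0, 0, 0, 0, 0.5, 0, 0, 0, 0, 0.5, 0, 0, -0.002, 0, 0.5, 0, 0, -0.02, 0, 0, 0, 0, -0.04, 0, -1, 0, 0, -0.04, 0, -1, 0, 0, -0.04, 0, -1, -0.04, 0, 0, 0, -1, -0.04, 0, 0, 0, -1, -0.01, 0, 0, 0, -1, 0, 0, 0, 0, -1, 0, 0, 0, 0, -1, 0, 0, 0, 0]
}}

```text
t: 22.08
tool_pos: [0.4441, 0.3531, 0.2032]
orientation: [-3.14, 0.079, -0.001]
force: [0.5, -0.2, -0.0]
opening: 0.0785
```

Run:
```python
from h import *
robot.read_camera("wrist");p=shot("d4",s=1.5);save("d4.npz",p);plan(.4435,.3505,.2,-3);print(robot.read_state()["force"])
```

```text
at [0.4443 0.3528 0.2029] yaw -2.93 -> turn 0.1 then shift [-0.0007  0.0024  0.0029] |xy| 0.002
[-0.64174039  0.36968972 -0.75367779]
```

View pics/d4.png

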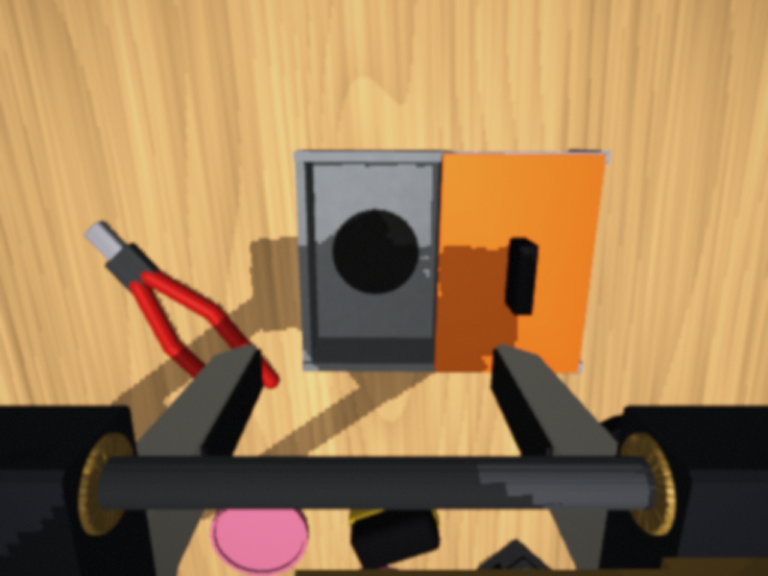

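Run:
```python
from h import *
p=load("d4.npz");print("pad",rr(p,376,251.5,.0065))
t,M,c=pose();print("wall top inner y-sides",rr(p,370,160,.054),rr(p,370,368,.054))
plan(.5995,-.0130,.2,42.5)
```

```text
pad [0.4438 0.3516]
wall top inner y-sides [0.4436 0.4189] [0.4361 0.2805]
at [0.4443 0.3528 0.2029] yaw -2.93 -> turn -45.4 then shift [-0.1328  0.3746  0.003 ] |xy| 0.397
```

{"fn": "jog_arm", "kwargs": {
  "commands": [-1, 0, 0, 0, -6.5, -1, 0, 0, 0, -6.5, -1, 0, 0, 0, -6.5, -1, 0, 0, 0, -6.5, -1, 0, 0, 0, -6.5, -1, 0, 0, 0, -6.5, -1, 0, 0, 0, -6.4]
}}

```text
t: 22.77
tool_pos: [0.4442, 0.3527, 0.2028]
orientation: [2.925, 1.146, -0.001]
force: [-0.3, 0.2, -0.5]
opening: 0.0931
```

{"fn": "jog_arm", "kwargs": {
  "commands": [-1, -0.0063, 0.0178, 0, 0, -1, -0.0127, 0.0357, 0, 0, -1, -0.0127, 0.0357, 0, 0, -1, -0.0127, 0.0357, 0, 0, -1, -0.0127, 0.0357, 0, 0, -1, -0.0127, 0.0357, 0, 0, -1, -0.0127, 0.0357, 0, 0, -1, -0.0127, 0.0357, 0, 0, -1, -0.0127, 0.0357, 0, 0, -1, -0.0127, 0.0357, 0, 0, -1, -0.0127, 0.0357, 0, 0, 0, 0, 0, 0, 0, -1, 0, 0, 0, 0, -1, 0, 0, 0, 0, -1, 0, 0, 0, 0]
}}

```text
t: 24.02
tool_pos: [0.5982, -0.0126, 0.2028]
orientation: [-2.927, -1.14, 0.001]
force: [-0.6, 1.3, -1.5]
opening: 0.093
```

Run:
```python
from h import *
robot.read_camera("wrist");p=shot("e1",s=1.5);save("e1.npz",p);plan(.5995,-.0130,.042,42.5)
```

```text
at [ 0.5982 -0.0121  0.2031] yaw 42.61 -> turn 0.1 then shift [0.0004 0.0016 0.1611] |xy| 0.002
```

View pics/e1.png

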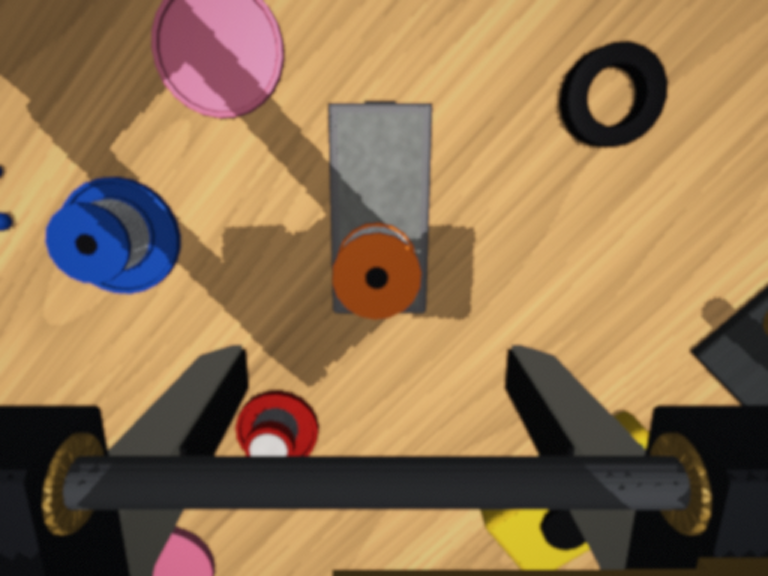

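{"fn": "jog_arm", "kwargs": {
  "commands": [-1, 0, 0.001, 0.033, 0, -1, 0, 0, 0.035, 0, -1, 0, 0, 0.035, 0, -1, 0, 0, 0.03, 0, -1, 0, 0, 0.018, 0, -1, 0, 0, 0.01, 0, -1, 0, 0, 0, 0, -1, 0, 0, 0, 0, 1, 0, 0, 0, 0, 1, 0, 0, 0, 0, 1, 0, 0, 0, 0, 1, 0, 0, 0, 0, 1, 0, 0, 0, 0, 1, 0, 0, 0, 0, 1, 0, 0, 0, 0, 1, 0, 0, 0, 0, 1, 0, 0, 0, 0, 1, 0, 0, 0, 0, 1, 0, 0, 0, 0],
  "grip_force": 35
}}

```text
t: 25.7
tool_pos: [0.5992, -0.0141, 0.0424]
orientation: [2.928, 1.139, 0.0]
force: [-0.7, -0.2, 2.8]
opening: 0.0535
```

{"fn": "jog_arm", "kwargs": {
  "commands": [1, 0, 0, -0.01, 0, 1, 0, 0, -0.02, 0, 1, 0, 0, -0.03, 0, 1, 0, 0, -0.03, 0, 1, 0, 0, -0.02, 0, 1, 0, 0, 0, 0, 1, 0, 0, 0, 0, 1, 0, 0, 0, 0]
}}

```text
t: 26.37
tool_pos: [0.5979, -0.014, 0.1504]
orientation: [-2.927, -1.139, 0.003]
force: [0.6, 0.4, -2.1]
opening: 0.0536
```

Run:
```python
from h import *
robot.read_camera("wrist");p=shot("e2",s=1);plan(.4438,.3513,.15,87);print(robot.read_state()["opening"])
```

```text
at [ 0.5974 -0.0139  0.1495] yaw 42.52 -> turn -44.5 then shift [ 3.566e-01 -1.725e-01  3.000e-04] |xy| 0.396
0.05362722767123116
```

View pics/e2.png

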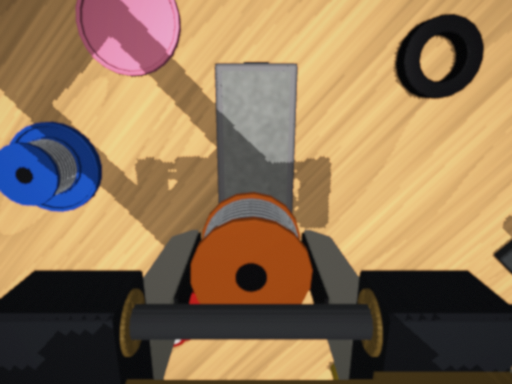

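{"fn": "jog_arm", "kwargs": {
  "commands": [1, 0, 0, 0, -6.4, 1, 0, 0, 0, -6.4, 1, 0, 0, 0, -6.4, 1, 0, 0, 0, -6.4, 1, 0, 0, 0, -6.4, 1, 0, 0, 0, -6.4, 1, 0, 0, 0, -6.1]
}}

```text
t: 27.05
tool_pos: [0.5977, -0.0139, 0.1498]
orientation: [-2.27, -2.167, 0.004]
force: [0.3, 1.2, -2.2]
opening: 0.0535
```

{"fn": "jog_arm", "kwargs": {
  "commands": [1, 0.0162, -0.0079, 0, 0, 1, 0.0324, -0.0157, 0, 0, 1, 0.0324, -0.0157, 0, 0, 1, 0.0324, -0.0157, 0, 0, 1, 0.0324, -0.0157, 0, 0, 1, 0.0324, -0.0157, 0, 0, 1, 0.0324, -0.0157, 0, 0, 1, 0.0324, -0.0157, 0, 0, 1, 0.0324, -0.0157, 0, 0, 1, 0.0324, -0.0157, 0, 0, 1, 0.0324, -0.0157, 0, 0, 1, 0.0162, -0.0079, 0, 0, 1, 0, 0, 0, 0, 1, 0, 0, 0, 0, 1, 0, 0, 0, 0]
}}

```text
t: 28.3
tool_pos: [0.4446, 0.3499, 0.1508]
orientation: [2.278, 2.163, -0.004]
force: [-0.3, -0.8, -3.0]
opening: 0.0537
```

Run:
```python
from h import *
robot.read_camera("wrist");p=shot("e3",s=1.5);save("e3.npz",p);plan(.4438,.3513,.013,87);print(robot.read_state()["opening"])
```

```text
at [0.4452 0.3495 0.1514] yaw 86.94 -> turn -0.1 then shift [ 0.0018 -0.0014  0.1384] |xy| 0.002
0.05360670217576564
```

View pics/e3.png

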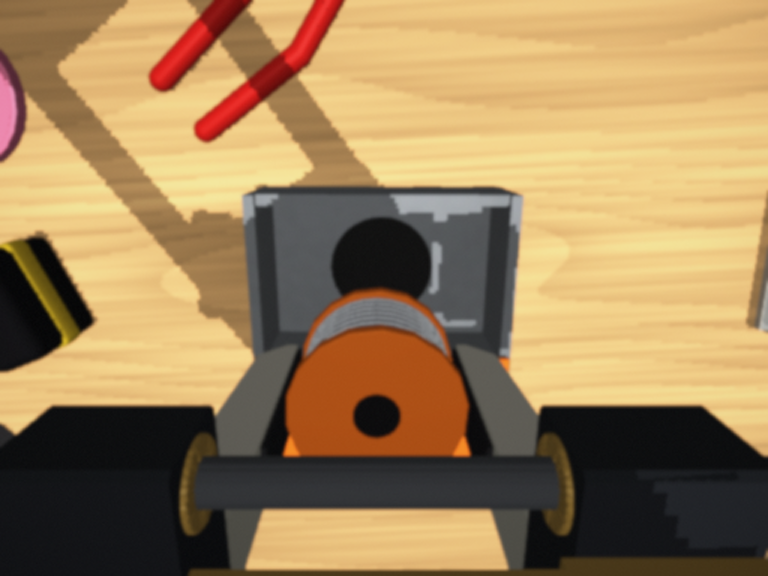

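Run:
```python
from h import *
p=load("e3.npz");w=rr(p,381.5,264,.0065);t,M,c=pose();print(w,(M.T@(np.array([*w,.0065])-t)).round(4), "top edge",rr(p,382,217,.0065),"box inner L/R at pad row top", rr(p,262,255,.054),rr(p,509,255,.054))
h=rr(p,376,416,t[2]+.0358);print("hub",(M.T@(np.array([*h,0])-t)).round(4))
```

```text
[0.4417 0.3516] [ 0.002  -0.0035  0.1449] top edge [0.4118 0.3534] box inner L/R at pad row top [0.4218 0.2879] [0.4288 0.4204]
hub [-0.0013 -0.0015  0.1514]
```

{"fn": "jog_arm", "kwargs": {
  "commands": [1, 0.002, -0.001, 0.03, 0, 1, 0, 0, 0.03, 0, 1, 0, 0, 0.03, 0, 1, 0, 0, 0.025, 0, 1, 0, 0, 0.013, 0, 1, 0, 0, 0.006, 0, 1, 0, 0, 0.003, 0, 1, 0, 0, 0, 0, 1, 0, 0, 0, 0]
}}

```text
t: 29.15
tool_pos: [0.4454, 0.3535, 0.0169]
orientation: [2.279, 2.162, 0.004]
force: [0.4, -0.8, -2.4]
opening: 0.0538
```

Run:
```python
from h import *
robot.read_camera("wrist");p=shot("e4",s=1.5);plan(.4438,.352,.0128,87);print(robot.read_state()["force"])
```

```text
at [0.4453 0.3537 0.017 ] yaw 87.02 -> turn 0.0 then shift [-0.0018 -0.0015  0.0042] |xy| 0.002
[ 0.37788932 -0.57141833 -3.2663564 ]
```

View pics/e4.png

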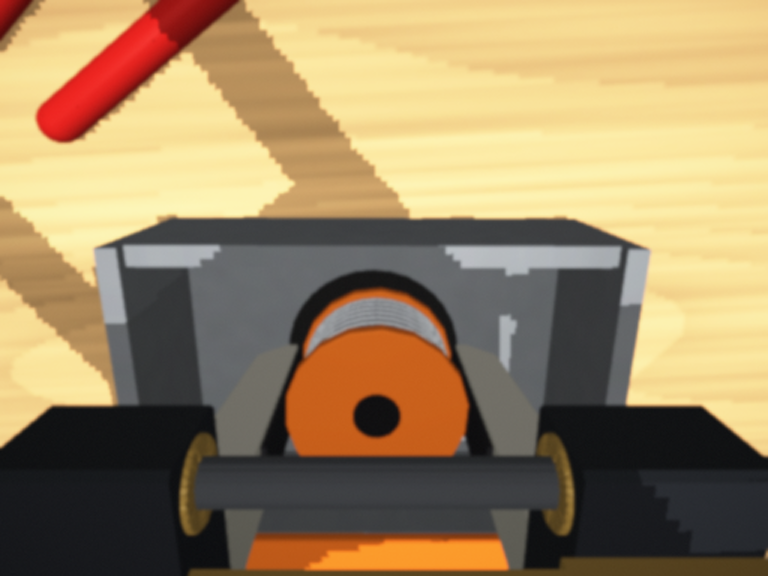

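{"fn": "jog_arm", "kwargs": {
  "commands": [1, -0.001, -0.001, 0.002, 0, 1, 0, 0, 0.0018, 0, 1, 0, 0, 0, 0, 1, 0, 0, 0, 0, 0, 0, 0, 0, 0, -0.3, 0, 0, 0, 0, -0.4, 0, 0, 0, 0, -0.4, 0, 0, 0, 0, -0.4, 0, 0, 0, 0, -0.4, 0, 0, 0, 0]
}}

```text
t: 30.08
tool_pos: [0.4429, 0.3519, 0.0111]
orientation: [-2.278, -2.163, 0.001]
force: [-0.6, 0.1, -0.2]
opening: 0.0648
```

{"fn": "jog_arm", "kwargs": {
  "commands": [-0.4, 0, 0, -0.01, 0, -0.4, 0, 0, -0.03, 0, -0.4, 0, 0, -0.04, 0, -0.4, 0, 0, -0.04, 0, -0.4, 0, 0, -0.04, 0, -0.4, 0, 0, -0.03, 0, -0.4, 0, 0, 0, 0, -0.4, 0, 0, 0, 0, -0.4, 0, 0, 0, 0]
}}

```text
t: 30.83
tool_pos: [0.4428, 0.3519, 0.2013]
orientation: [-2.278, -2.163, -0.0]
force: [0.5, 0.2, -0.1]
opening: 0.0649
```

Run:
```python
from h import *
robot.read_camera("wrist");p=shot("e5",s=1.5);save("e5.npz",p);plan(.5318,.3485,.2,-3);print(robot.read_state()["force"])
```

```text
at [0.4421 0.3513 0.1996] yaw 87.02 -> turn 90.0 then shift [ 0.0897 -0.0019 -0.0007] |xy| 0.09
[0.42371085 0.2325496  0.30472548]
```

View pics/e5.png

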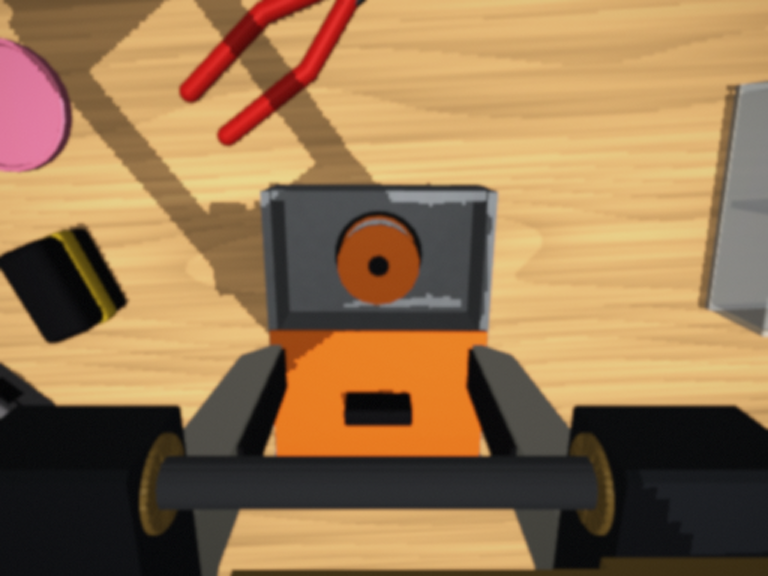

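{"fn": "jog_arm", "kwargs": {
  "commands": [-0.4, 0, 0, 0, 7, -0.4, 0, 0, 0, 7, -0.4, 0, 0, 0, 7, -0.4, 0, 0, 0, 7, -0.4, 0, 0, 0, 7, -0.4, 0, 0, 0, 7, -0.4, 0, 0, 0, 7, -0.4, 0, 0, 0, 7, -0.4, 0, 0, 0, 7, -0.4, 0, 0, 0, 7, -0.4, 0, 0, 0, 7, -0.4, 0, 0, 0, 7, -0.4, 0, 0, 0, 6, 0, 0.03, 0, 0, 0, 0, 0.035, 0, 0, 0, 0, 0.0245, -0.001, 0, 0, 0, 0, 0, 0, 0, 0, 0, 0, 0, 0, 0, 0, 0, 0, 0]
}}

```text
t: 32.52
tool_pos: [0.5313, 0.3479, 0.1995]
orientation: [3.139, -0.082, -0.005]
force: [0.0, -0.1, -0.2]
opening: 0.0466
```

Run:
```python
from h import *
robot.read_camera("wrist");p=shot("f1",s=1.5);save("f1.npz",p);plan(.5318,.3485,.063,-3);print(robot.read_state()["opening"])
```

```text
at [0.5312 0.3484 0.2006] yaw -2.94 -> turn 0.1 then shift [ 0.0008 -0.0002  0.1376] |xy| 0.001
0.046431196825322166
```

View pics/f1.png

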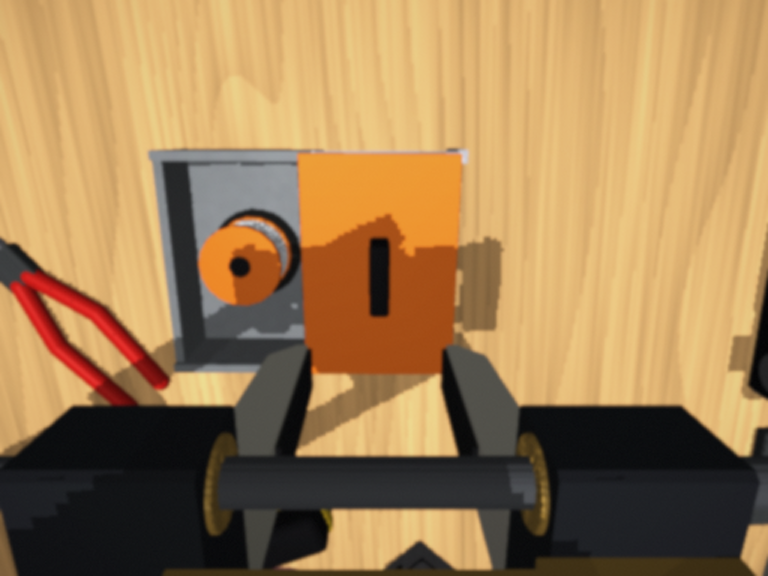

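{"fn": "jog_arm", "kwargs": {
  "commands": [0, 0.001, 0, 0.035, 0, 0, 0, 0, 0.035, 0, 0, 0, 0, 0.035, 0, 0, 0, 0, 0.02, 0, 0, 0, 0, 0.0115, 0, 0, 0, 0, 0, 0, 1, 0, 0, 0, 0, 1, 0, 0, 0, 0, 1, 0, 0, 0, 0, 1, 0, 0, 0, 0, 1, 0, 0, 0, 0, 1, 0, 0, 0, 0, 1, 0, 0, 0, 0, 1, 0, 0, 0, 0, 1, 0, 0, 0, 0],
  "grip_force": 20
}}

```text
t: 33.87
tool_pos: [0.5334, 0.3486, 0.0658]
orientation: [-3.14, 0.082, -0.0]
force: [-3.5, -0.4, 5.7]
opening: 0.0119
```

{"fn": "jog_arm", "kwargs": {
  "commands": [1, -0.006, 0, 0, 0, 1, -0.012, 0, 0, 0, 1, -0.014, 0, 0, 0, 1, -0.014, 0, 0, 0, 1, -0.014, 0, 0, 0, 1, -0.014, 0, 0, 0, 1, -0.009, 0, 0, 0, 1, -0.004, 0, 0, 0, 1, 0, 0, 0, 0, 1, 0, 0, 0, 0]
}}

```text
t: 34.7
tool_pos: [0.4465, 0.3534, 0.0658]
orientation: [-3.139, 0.081, -0.001]
force: [-0.9, 0.4, 8.2]
opening: 0.0118
```

{"fn": "jog_arm", "kwargs": {
  "commands": [1, -0.0015, 0, 0, 0, 1, -0.0015, 0, 0, 0, 1, 0, 0, 0, 0, 1, 0, 0, 0, 0]
}}

```text
t: 35.03
tool_pos: [0.4442, 0.3535, 0.0658]
orientation: [-3.139, 0.082, -0.002]
force: [-0.4, 0.9, 7.2]
opening: 0.0117
```

{"fn": "jog_arm", "kwargs": {
  "commands": [1, -0.0015, 0, 0, 0, 1, -0.001, 0, 0, 0, 1, 0, 0, 0, 0, 1, 0, 0, 0, 0]
}}

```text
t: 35.37
tool_pos: [0.4435, 0.3536, 0.0659]
orientation: [-3.139, 0.082, -0.007]
force: [10.4, 1.6, -0.2]
opening: 0.0117
```

{"fn": "jog_arm", "kwargs": {
  "commands": [1, 0.001, 0, 0, 0, 1, 0, 0, 0, 0, 0.4, 0, 0, 0, 0, 0.4, 0, 0, 0, 0, 0.4, 0, 0, 0, 0, 0.4, 0, 0, -0.02, 0, 0.4, 0, 0, -0.035, 0, -1, 0, 0, -0.04, 0, -1, 0, 0, -0.04, 0, -1, 0, 0, 0, 0, -1, 0, 0, 0, 0, -1, 0, 0, 0, 0]
}}

```text
t: 36.37
tool_pos: [0.4415, 0.3527, 0.199]
orientation: [3.14, -0.081, -0.002]
force: [-0.3, -0.2, -0.2]
opening: 0.0567
```

Run:
```python
from h import *
robot.read_camera("wrist");p=shot("f2",s=1.5);save("f2.npz",p);plan(.5775,.0115,.2,42.5)
```

```text
at [0.4408 0.3522 0.1974] yaw -2.98 -> turn -45.5 then shift [-0.1294  0.3436 -0.0023] |xy| 0.367
```

View pics/f2.png

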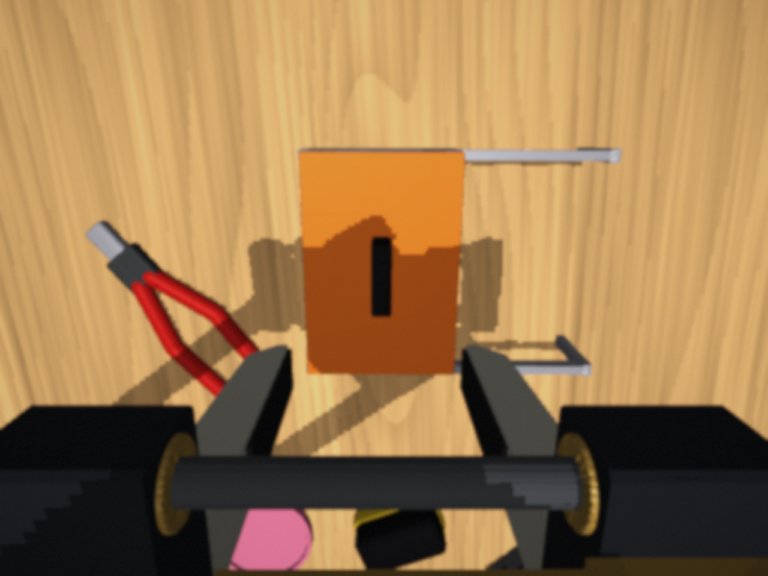

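{"fn": "jog_arm", "kwargs": {
  "commands": [-1, 0, 0, 0, -6.5, -1, 0, 0, 0, -6.5, -1, 0, 0, 0, -6.5, -1, 0, 0, 0, -6.5, -1, 0, 0, 0, -6.5, -1, 0, 0, 0, -6.5, -1, 0, 0, 0, -6.5]
}}

```text
t: 37.05
tool_pos: [0.4409, 0.3523, 0.1973]
orientation: [2.924, 1.147, -0.006]
force: [0.1, -0.3, 0.3]
opening: 0.0929
```

{"fn": "jog_arm", "kwargs": {
  "commands": [-1, -0.0065, 0.0172, 0, 0, -1, -0.0129, 0.0344, 0, 0, -1, -0.0129, 0.0344, 0, 0, -1, -0.0129, 0.0344, 0, 0, -1, -0.0129, 0.0344, 0, 0, -1, -0.0129, 0.0344, 0, 0, -1, -0.0129, 0.0344, 0, 0, -1, -0.0129, 0.0344, 0, 0, -1, -0.0129, 0.0344, 0, 0, -1, -0.0129, 0.0344, 0, 0, -1, -0.0065, 0.0172, 0, 0, -1, 0, 0, 0, 0, -1, 0, 0, 0, 0, -1, 0, 0, 0, 0, -1, 0, 0, 0, 0]
}}

```text
t: 38.3
tool_pos: [0.5786, 0.0134, 0.1989]
orientation: [-2.926, -1.141, 0.002]
force: [0.1, 0.0, -0.6]
opening: 0.0929
```

Run:
```python
from h import *
p=load("f2.npz");print("bar",rr(p,381.5,277,.084))
robot.read_camera("wrist");p=shot("g1",s=1.5);save("g1.npz",p);plan(.5775,.0115,.0,42.5)
```

```text
bar [0.4435 0.3536]
at [0.579  0.0135 0.1996] yaw 42.62 -> turn 0.1 then shift [-0.0024  0.0006  0.1996] |xy| 0.002
```

View pics/g1.png

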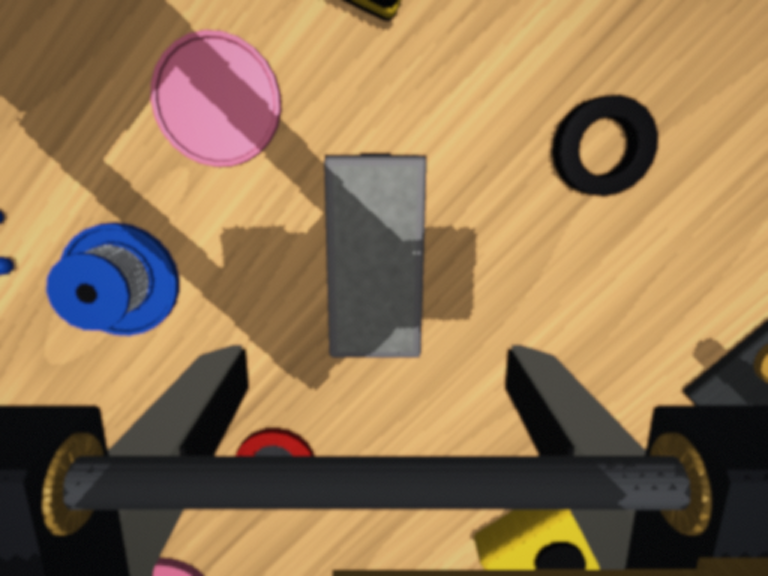

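Run:
```python
from h import *
p=load("g1.npz");c=np.array([rr(p,*q,.036) for q in((324.5,156),(426,156),(330,356.5),(421,356.5))]);print(c.tolist(),c.mean(0))
for a,b in((0,1),(2,3),(0,2),(1,3)):
    d=c[b]-c[a];print(np.hypot(*d).round(4),np.degrees(np.arctan2(d[1],d[0])).round(2))
plan(*c.mean(0),.010,42.5)
```

```text
[[0.5074, 0.0408], [0.5549, 0.0845], [0.601, -0.0611], [0.6488, -0.0171]] [0.578025 0.011775]
0.0645 42.61
0.065 42.63
0.1384 -47.43
0.1383 -47.26
at [0.579  0.0135 0.1996] yaw 42.62 -> turn 0.1 then shift [-0.0018  0.0007  0.1896] |xy| 0.002
```

{"fn": "jog_arm", "kwargs": {
  "commands": [-1, -0.002, 0.0005, 0.035, 0, -1, 0, 0, 0.035, 0, -1, 0, 0, 0.035, 0, -1, 0, 0, 0.035, 0, -1, 0, 0, 0.03, 0, -1, 0, 0, 0.012, 0, -1, 0, 0, 0.006, 0, -1, 0, 0, 0, 0, -1, 0, 0, 0, 0, 1, 0, 0, 0, 0, 1, 0, 0, 0, 0, 1, 0, 0, 0, 0, 1, 0, 0, 0, 0, 1, 0, 0, 0, 0, 1, 0, 0, 0, 0, 1, 0, 0, 0, 0, 1, 0, 0, 0, 0, 1, 0, 0, 0, 0],
  "grip_force": 45
}}

```text
t: 39.9
tool_pos: [0.579, 0.0105, 0.0127]
orientation: [2.927, 1.139, 0.002]
force: [-1.1, 0.7, 4.9]
opening: 0.0657
```

{"fn": "jog_arm", "kwargs": {
  "commands": [1, 0, 0, -0.01, 0, 1, 0, 0, -0.02, 0, 1, 0, 0, -0.03, 0, 1, 0, 0, -0.03, 0, 1, 0, 0, -0.02, 0, 1, 0, 0, -0.01, 0, 1, 0, 0, 0, 0, 1, 0, 0, 0, 0, 1, 0, 0, 0, 0]
}}

```text
t: 40.65
tool_pos: [0.5767, 0.0106, 0.1295]
orientation: [-2.926, -1.139, 0.005]
force: [-0.2, 0.5, -4.8]
opening: 0.0657
```

Run:
```python
from h import *
robot.read_camera("wrist");p=shot("g2",s=1);s=robot.read_state();print(s["opening"],s["q"].round(2),s["t"]);plan(.4717,-.3836,.12,94);plan(.4717,-.3836,.12,-86)
```

```text
0.06563325479595623 [-0.07  0.13  1.65  0.    1.36 -0.81] 40.75
at [0.5767 0.0106 0.1293] yaw 42.52 -> turn -51.5 then shift [-0.3859 -0.1322  0.0096] |xy| 0.408
at [0.5767 0.0106 0.1293] yaw 42.52 -> turn 128.5 then shift [0.3859 0.1322 0.0096] |xy| 0.408
```

View pics/g2.png

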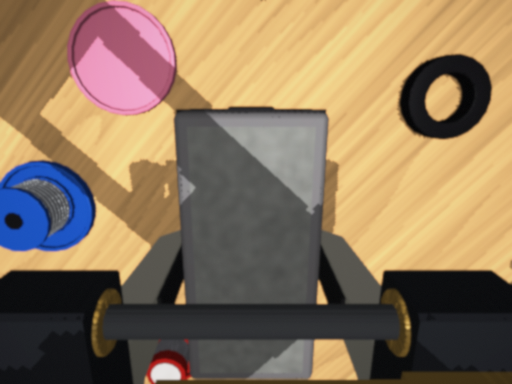

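{"fn": "jog_arm", "kwargs": {
  "commands": [1, 0, 0, 0, -6.4, 1, 0, 0, 0, -6.4, 1, 0, 0, 0, -6.4, 1, 0, 0, 0, -6.4, 1, 0, 0, 0, -6.4, 1, 0, 0, 0, -6.5, 1, 0, 0, 0, -6.5, 1, 0, 0, 0, -6.5]
}}

```text
t: 41.42
tool_pos: [0.5772, 0.0106, 0.1301]
orientation: [-2.134, -2.302, 0.003]
force: [0.5, -0.0, -4.1]
opening: 0.0658
```

{"fn": "jog_arm", "kwargs": {
  "commands": [1, -0.016, -0.0055, 0, 0, 1, -0.0322, -0.011, 0, 0, 1, -0.0322, -0.011, 0, 0, 1, -0.0322, -0.011, 0, 0, 1, -0.0322, -0.011, 0, 0, 1, -0.0322, -0.011, 0, 0, 1, -0.0322, -0.011, 0, 0, 1, -0.0322, -0.011, 0, 0, 1, -0.0322, -0.011, 0, 0, 1, -0.0322, -0.011, 0, 0, 1, -0.0322, -0.011, 0, 0, 1, -0.0322, -0.011, 0, 0, 1, -0.016, -0.0055, 0, 0, 1, 0, 0, 0, 0, 1, 0, 0, 0, 0, 1, 0, 0, 0, 0]
}}

```text
t: 42.75
tool_pos: [0.4735, -0.3828, 0.1307]
orientation: [-2.141, -2.296, -0.001]
force: [0.5, 0.8, -4.4]
opening: 0.0659
```

Run:
```python
from h import *
robot.read_camera("wrist");p=shot("g3",s=1.5);save("g3.npz",p);plan(.4717,-.3836,.018,94);print(robot.read_state()["opening"])
```

```text
at [ 0.474  -0.3825  0.1313] yaw 94.1 -> turn 0.1 then shift [-0.0011 -0.0023  0.1133] |xy| 0.003
0.06539398276133128
```

View pics/g3.png

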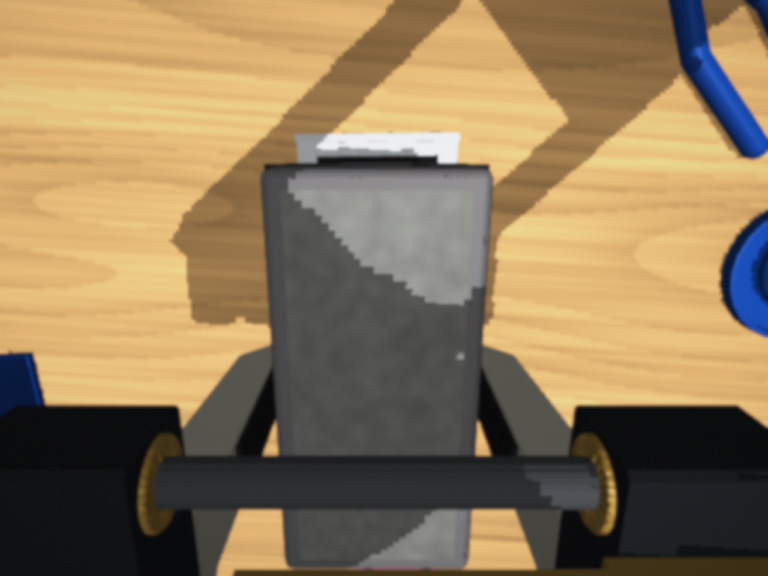

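{"fn": "jog_arm", "kwargs": {
  "commands": [1, 0.035, 0, 0, 0, 1, 0.035, 0, -0.01, 0, 1, 0.035, 0, -0.02, 0, 1, 0.02, 0, 0, 0, 1, 0, 0, 0, 0, 1, 0, 0, 0, 0, 1, 0, 0, 0, 0]
}}

```text
t: 43.43
tool_pos: [0.4651, -0.259, 0.1618]
orientation: [2.14, 2.299, -0.0]
force: [-0.7, -0.5, -4.1]
opening: 0.066
```

Run:
```python
from h import *
robot.read_camera("wrist");p=shot("g4",s=1.5);save("g4.npz",p);plan(.4717,-.3836,.018,94)
```

```text
at [ 0.4648 -0.2597  0.1614] yaw 94.01 -> turn 0.0 then shift [-0.1241 -0.0017  0.1434] |xy| 0.124
```

View pics/g4.png

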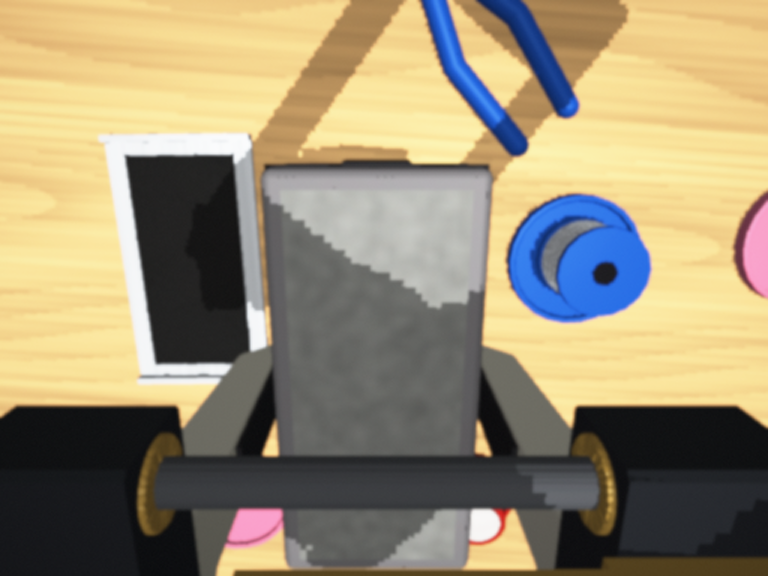

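The tray stands clear at left, with its mat corners near (126,156), (235,155), (250,363) and (155,365). I'll fit the mat precisely.

Run:
```python
from h import *
p=load("g4.npz");im=p["img"];g=im.max(2)
x0,y0=60,85
cv2.imwrite("pics/g4c.png",cv2.resize(im[y0:265,x0:190],None,fx=3.3,fy=3.3,interpolation=cv2.INTER_CUBIC))
m=((g<60).astype(np.uint8));m[:,172:]=0;m[:,:70]=0;m[255:]=0
N,l,st,ce=cv2.connectedComponentsWithStats(m);i=1+np.argmax(st[1:,4]);print(st[i])
c,_=cv2.findContours((l==i).astype(np.uint8),cv2.RETR_EXTERNAL,cv2.CHAIN_APPROX_NONE)
h=cv2.convexHull(max(c,key=len));q=cv2.approxPolyDP(h,6,True)[:,0];print(q)
w=np.array([ray(p,*a,.004) for a in q]);print(w.round(4).tolist())
pts=np.array([ray(p,*a,.004) for a in max(c,key=len)[:,0]]).astype(np.float32)
r=cv2.minAreaRect((pts*1000));print(r)
if len(q)==4:
    print(w.mean(0))
    for a in range(4):
        d=w[(a+1)%4]-w[a];print(np.hypot(*d).round(4),np.degrees(np.arctan2(d[1],d[0])).round(2))
# case in tool frame (top face at tip+.0235): far corners
t,M,cc=pose()
for a in((264,168),(491,168),(287,567),(468,567)):
    X=rr(p,*a,t[2]+.0235);print("case corner tool",(M.T@(np.array([*X,0])-t))[:2].round(4))
```

```text
[  85  104   80  137 8922]
[[153 105]
 [164 233]
 [105 240]
 [ 85 105]]
[[0.4032, -0.3569], [0.5327, -0.3469], [0.545, -0.4089], [0.4077, -0.4204]]
((473.82684326171875, -382.78948974609375), (138.83941650390625, 65.822265625), 4.651379585266113)
[ 0.47214664 -0.38328729]
0.1298 4.4
0.0633 -78.71
0.1378 -175.22
0.0637 94.06
case corner tool [-0.0325 -0.0716]
case corner tool [ 0.0308 -0.0717]
case corner tool [-0.033   0.0671]
case corner tool [0.0317 0.067 ]
```

View pics/g4c.png

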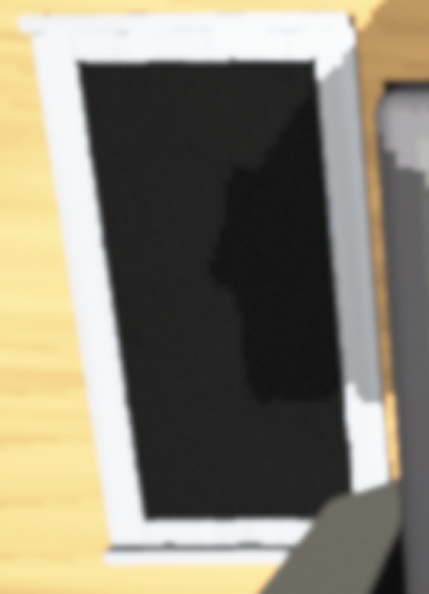

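Run:
```python
from h import *
p=load("g4.npz")
f=lambda u,v:ray(p,(u+.5)/3.3-.5+60,(v+.5)/3.3-.5+85,.004)
c=np.array([f(80,63),f(315,60),f(353,517),f(145,519)])
print(c.round(4).tolist(),c.mean(0))
for a in range(4):
    d=c[(a+1)%4]-c[a];print(np.hypot(*d).round(4),np.degrees(np.arctan2(d[1],d[0])).round(2))
plan(.4735+.002,-.3828,.018,94.4)
```

```text
[[0.4066, -0.4214], [0.4011, -0.3549], [0.542, -0.3442], [0.5474, -0.4105]] [ 0.47426594 -0.38274459]
0.0667 94.77
0.1413 4.35
0.0666 -85.36
0.1412 -175.6
at [ 0.4648 -0.2597  0.1614] yaw 94.01 -> turn -0.4 then shift [-0.1236  0.0013  0.1434] |xy| 0.124
```

{"fn": "jog_arm", "kwargs": {
  "commands": [1, 0, 0.0015, 0, -0.5, 1, -0.02, 0, 0, 0, 1, -0.035, 0, 0, 0, 1, -0.035, 0, 0, 0, 1, -0.0335, 0, 0, 0, 1, 0, 0, 0.03, 0, 1, 0, 0, 0.035, 0, 1, 0, 0, 0.035, 0, 1, 0, 0, 0.015, 0, 1, 0, 0, 0, 0, 1, 0, 0, 0, 0, 1, 0, 0, 0, 0]
}}

```text
t: 44.53
tool_pos: [0.477, -0.3836, 0.0485]
orientation: [2.131, 2.305, -0.0]
force: [0.8, -0.1, -3.4]
opening: 0.0659
```

Run:
```python
from h import *
robot.read_camera("wrist");p=shot("g5",s=1.5);save("g5.npz",p);plan(.474+.0018,-.3827,.0165,94.5)
```

```text
at [ 0.4776 -0.3839  0.0495] yaw 94.52 -> turn 0.0 then shift [ 0.0014 -0.0018  0.033 ] |xy| 0.002
```

View pics/g5.png

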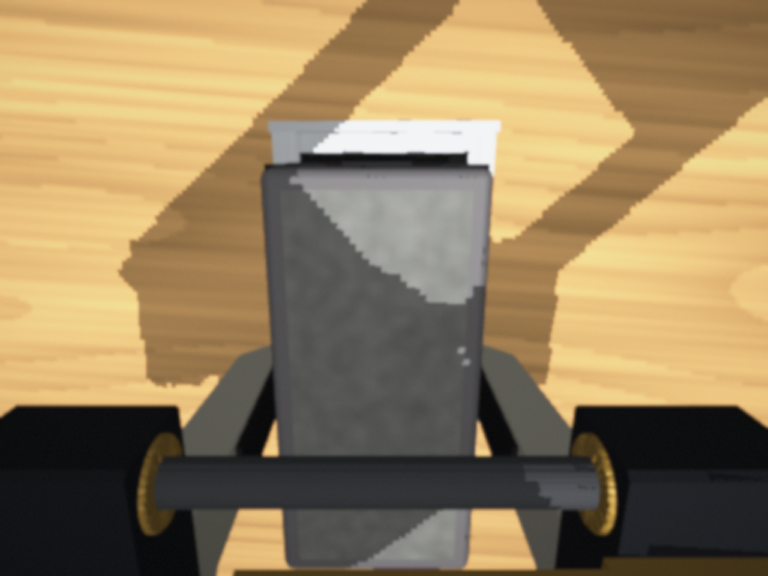

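{"fn": "jog_arm", "kwargs": {
  "commands": [1, 0.002, -0.0018, 0, 0, 1, 0, 0, 0.015, 0, 1, 0, 0, 0, 0, 1, 0, 0, 0, 0, 1, 0, 0, 0, 0]
}}

```text
t: 45.05
tool_pos: [0.4744, -0.3806, 0.0327]
orientation: [2.132, 2.307, -0.0]
force: [0.2, -0.6, -3.4]
opening: 0.0656
```

Run:
```python
from h import *
robot.read_camera("wrist");p=shot("g6",s=2,crop=(140,60,240,200));save("g6.npz",p);plan(.474+.0018,-.3827,.0165,94.5)
```

```text
at [ 0.4746 -0.3809  0.0328] yaw 94.52 -> turn 0.0 then shift [-0.0019  0.001   0.0164] |xy| 0.002
```

View pics/g6.png

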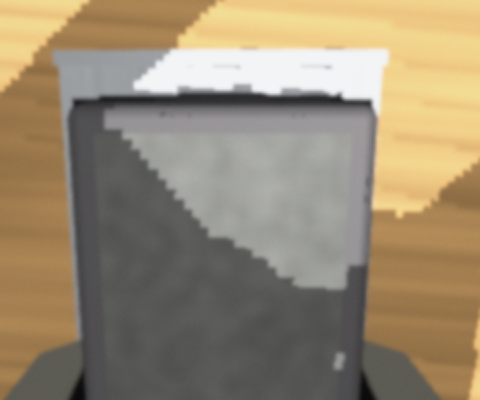

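Run:
```python
from h import *
p=load("g6.npz");t,M,c=pose()
for u,v,z in((55,51,.010),(388,51,.010),(221,51,.010),(221,51,.014),(70,103,t[2]+.0235),(376,103,t[2]+.0235)):
    X=ray(p,(u+.5)/2-.5+140,(v+.5)/2-.5+60,z);print((M.T@(np.array([*X,0])-t))[:2].round(4))
```

```text
[-0.0463 -0.0835]
[ 0.0436 -0.0835]
[-0.0015 -0.0835]
[-0.0015 -0.0834]
[-0.0329 -0.0723]
[ 0.0309 -0.0723]
```

{"fn": "jog_arm", "kwargs": {
  "commands": [1, -0.0008, 0.0012, 0, 0, 1, 0, 0, 0.008, 0, 1, 0, 0, 0.005, 0, 1, 0, 0, 0.002, 0, 1, 0, 0, 0, 0, 1, 0, 0, 0, 0, 1, 0, 0, 0, 0]
}}

```text
t: 45.73
tool_pos: [0.4752, -0.381, 0.0167]
orientation: [-2.132, -2.307, 0.0]
force: [-1.2, 2.0, 0.4]
opening: 0.0659
```

{"fn": "jog_arm", "kwargs": {
  "commands": [1, 0, 0, 0.0005, 0, 1, 0, 0, 0, 0, -0.7, 0, 0, 0, 0, -0.9, 0, 0, 0, 0, -1, 0, 0, 0, 0, -1, 0, 0, 0, 0, -1, 0, 0, 0, 0, -1, 0, 0, 0, 0, -1, 0, 0, -0.01, 0, -1, 0, 0, -0.03, 0, -1, 0, 0, -0.04, 0, -1, 0, 0, -0.04, 0, -1, 0, 0, -0.04, 0, -1, 0, 0, -0.03, 0, -1, 0, 0, 0, 0, -1, 0, 0, 0, 0, -1, 0, 0, 0, 0]
}}

```text
t: 47.15
tool_pos: [0.4753, -0.3811, 0.2063]
orientation: [2.132, 2.307, -0.0]
force: [-0.4, 0.0, -0.5]
opening: 0.0928
```

Run:
```python
from h import *
robot.read_camera("wrist");p=shot("g7",s=1.5);save("g7.npz",p);print(robot.read_state()["opening"])
shot("g7t","top",s=1.5)
```

```text
0.09311537671966692
```

View pics/g7.png

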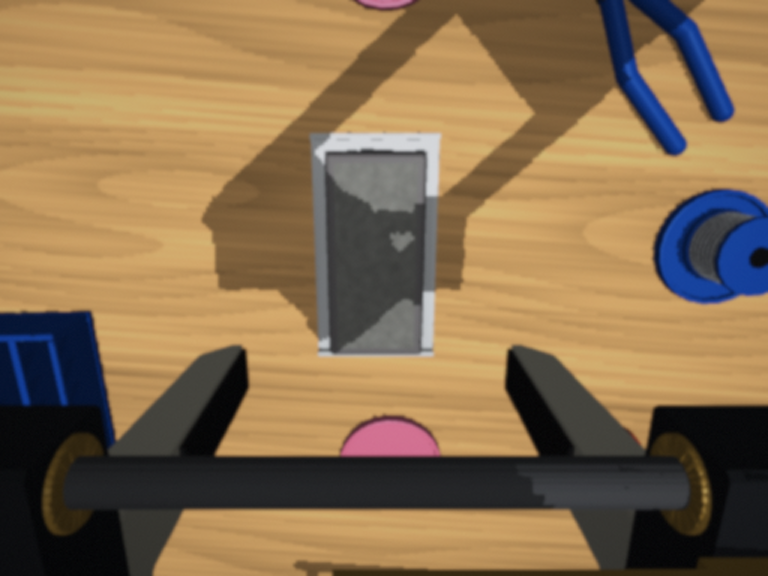

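View pics/g7t.png

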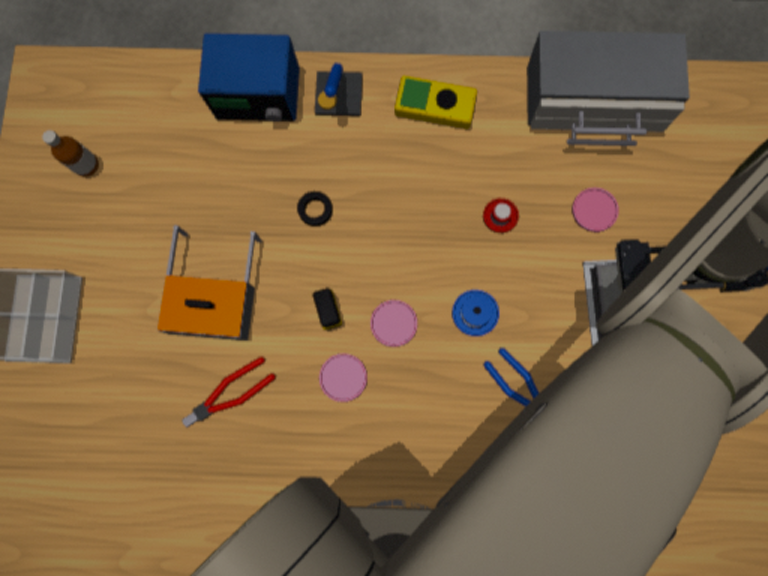

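Run:
```python
from h import *
p=load("g7.npz")
cv2.imwrite("pics/g7c.png",cv2.resize(p["img"][80:245,195:305],None,fx=3.6,fy=3.6,interpolation=cv2.INTER_CUBIC))
```

```text
(no output)
```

View pics/g7c.png

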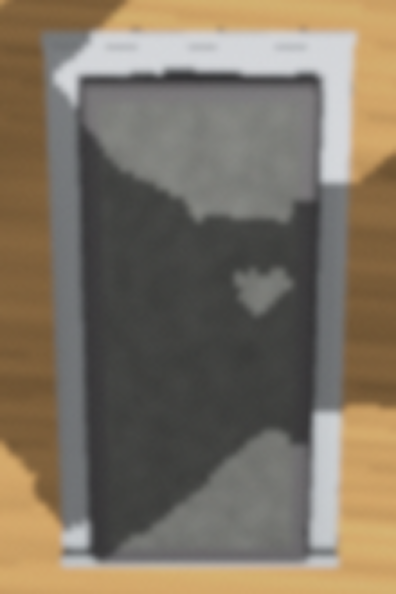

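Run:
```python
from h import *
p=load("g7.npz");f=lambda u,v,z:ray(p,(u+.5)/3.6-.5+195,(v+.5)/3.6-.5+80,z)
for n,q in dict(case=[(79,81,.04),(320,81,.04),(306,559,.04),(93,559,.04)],tray=[(42,33,.01),(357,33,.01),(339,567,.01),(62,567,.01)]).items():
    c=np.array([f(*a) for a in q]);print(n,c.mean(0).round(4))
    for a in range(4):
        d=c[(a+1)%4]-c[a];print("  ",np.hypot(*d).round(4),(np.degrees(np.arctan2(d[1],d[0]))%90).round(2))
```

```text
case [ 0.4728 -0.3824]
   0.0641 4.53
   0.1378 4.38
   0.0635 4.47
   0.1377 4.61
tray [ 0.4745 -0.3821]
   0.0903 4.53
   0.1663 4.59
   0.0902 4.47
   0.1662 4.62
```

Run:
```python
from h import *
shot("z","scene",s=2.4,crop=(90,140,330,150))
```

```text
(no output)
```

View pics/z.png

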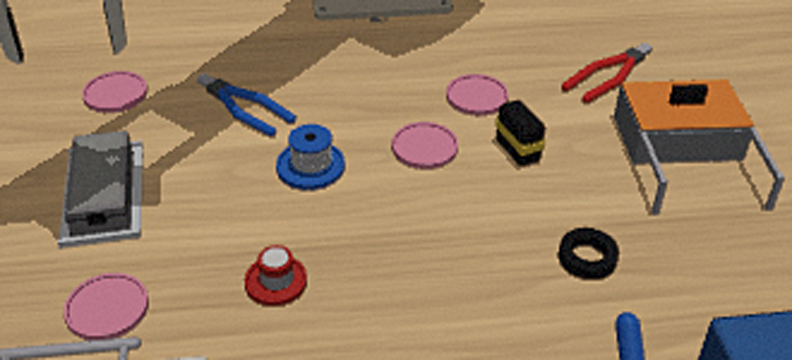

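The scene view shows the tin upright in the red dish (275,270), the blue reel in the blue dish (312,160), the case in the tray (100,185) and the box shut (690,110). I'm handing in.

```bash
python3 -c "
from plant import robot
print(robot.close_job())"
```

```text
the job is handed in; nothing more can be done
None
```

The stack is apart and the job was handed in at about 47 s of the 144 s allowed. I placed the tin, then the blue reel, then opened the lid. I set the orange reel on the pad, shut the lid against its stop, and laid the case on the tray.

- **Tin and blue reel:** the last top and scene views show both upright in their own dishes, with the gripper clear of everything.
- **Orange reel:** it was seen upright on the dark pad before I closed the lid. It can't be seen now that the box is shut.
- **Lid:** I felt the shut stop at about 10 N. Afterwards the grip bar measured at the box's middle, within about 1 mm along the slide.
- **Case:** it is lined up with the tray to within about 0.2°. It measured about 1.7 mm off centre along the tray's length and under 1 mm across.

Two checks were less than perfect. The mat leaves only 1 mm at each end, so the case may overhang it slightly. The camera was only good to 1–2 mm there, so I left the case as it was. The top and wrist cameras also disagreed by 2–4 mm in x. I trusted the wrist camera because it matched the positions of the gripped objects.

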